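# Load the gasket flattening jig

## Robot

A 6-joint arm with a two-finger parallel gripper is mounted at the origin on the work surface. World frame = base frame: x ahead of the robot, y to its left, z up, the work surface at z = 0. Lengths are in m, angles in rad, forces in N, time in s.
With the tool pointing down it reaches from about 0.35 to 0.775 m from the base axis. Payload 7.3 kg.
Tool frame: the origin (TCP) lies on the front face of the gripper's body, between the roots of the fingers; the fingertips stand 66 mm ahead of it and the grasp point (between the pads) lies 47 mm ahead of it; z points along the fingers, y is the direction in which the jaws open and shut (so a half turn about z gives the same grasp; the last joint's range is limited). The gripper opens to 92 mm and grips with 3 to 60 N. Pads are 19 mm wide; open, the fingers measure 130 mm over their backs; the gripper's body (75 mm by 190 mm) begins 47 mm behind the grasp point.
Start: joints at [-1.469, 0.342, 1.524, -0, 1.275, -0.146], TCP at [0.129, -0.509, 0.292] pointing down, gripper open.
Joint ranges: [-2.53, 2.53], [-0.77, 2.02], [0.04, 2.7], [-1, 4.14], [0.28, 2.66], [-3.11, 3.11]. Speed limits (rad/s): [2.57, 2.57, 3.14, 3.14, 3.14, 3.14].

## Interface

Orientations are given as [roll, pitch, yaw] about the fixed x, y, z axes, in that order (R = Rz(yaw) Ry(pitch) Rx(roll)).
In Python, from cell import observe, read_camera, hand_in, search_frame, tip_of gives the robot as it stands. The module is installed in compiled form; this text tells all that it offers.
- The arm moves only by the tool apply_moves, never from a script. Its argument "motion" is a list of rows, each an object with "offset": the shift along the tool's x, y, z in mm, a list of three; "rotation": the turn, a rotation vector about the tool's x, y, z in rad, a list of three. In form: [{"offset": [x, y, z], "rotation": [rx, ry, rz]}, ...]. A call has 1 to 12 rows; each row shifts and turns the pose as measured when the row begins, along the tool's axes as they then stand; what a row does not reach is not made up. A row lasts 1/12 s, in which the tool goes at most 41.7 mm and 7.16 degrees, less where a joint would pass 70% of its speed; a pose out of reach is approached as far as the arm can. A call with a gripper value outside its range is refused whole. "grip" is the closure, from 0 (fully open) to 1 (shut), set as the call begins (left out, the last holds). The fingers move at their own pace and stop on an object; "grip_force" is the grip in N (left out, the last holds). Time passes only in rows, so rows that do not move let the fingers close. It gives the time, the measured TCP pose, the force and the opening at its end, in the units of the state.
- observe(): the state, without advancing time (a new reading comes with each control period).
- read_camera(name): name is "scene" or "side" or "wrist"; returns a dict with "img" (420x560x3 uint8, red, green, blue), "camera_matrix" (3x3 intrinsics, pixels), "R" (3x3) and "t" (3): a world point X has camera coordinates R X + t; the wrist camera has in their place "tool_from_camera" (4x4, takes a point from camera to tool coordinates, whose origin is the TCP and whose axes are the flange's). Camera axes: x right, y down, z forward; pixel columns grow to the right and rows downward; lengths in m; the calibration is good to about 2 mm. A picture is of the moment at which its call begins: read the wrist's pose just before it. There is no depth.
- hand_in(): hands the job in, once; it reports no verdict.
Trained networks look in a picture, given as the dict that the camera call returned (one of the last four; its "shot" number tells which), for a name from the list of things; names that differ only in an ending like _2 or _b are one class to them, and where a whole thing is asked for, a point or a joint stands for the part that bears it (a point fixed in the world has none). Each returns a list of dicts, best first, with "score" (0 to 1); they miss things now and then, are a little off and sometimes report something else, mostly with a low value. They report only what shows in the picture. A call takes as long as a camera call.
- search_frame(query, picture): "location" ([x, y, z] in m, in world coordinates, good to about 4 mm: the middle of the surface that is visible of it).
- tip_of(query, picture): "location" ([x, y, z] in m, in world coordinates, good to about 4 mm: a listed point, or the origin of a listed thing).
The state is a dict: "time": time; "qpos": joint angles; "qvel": joint speeds; "joint_efforts": joint torques, N m; "tool_pos": TCP position; "tool_rot": TCP orientation; "contact_force": force on the tool from outside, world axes, zero at the start; "torque": the same for the moment, N m; "opening": finger opening in m.
Only numpy, scipy, OpenCV 4.12 (cv2) and the standard library are available. Lean on these libraries where they do the work, as an engineer would, in place of code of your own. Each camera call takes 0.05 s, during which the arm holds its last target.

## Task

Load the flattening jig: slide the round ring gasket onto the round pad and the flat oval gasket onto the oval pad, lined up with it, keeping each gasket flat on the bench all the way. With both lying wholly on their pads, lower the cover plate gently over the two locating pins until it rests flush on both gaskets, then swing the clamp arm right over the plate to its stop. Leave the other things on the bench where they are.

Things in the scene. Friction and masses are not known exactly. Their poses are not given: they have to be found in the camera images.
- round_gasket: Loose flat ring gasket, steel with a dark winding on top: outer diameter 84, hole 56, band 14 wide, 8 thick, about 0.14 kg. Origin: centre of the ring, on its underside (on the bench at the start); z up.
- oval_gasket: Loose flat oval gasket, same make: outline 104 long by 70 wide with straight sides and half-round ends (outer end radius 35, the straights 34 long), band 14 wide, opening 76 by 42, 8 thick, about 0.14 kg. Origin: its centre, on its underside; y along its length, x across it, z up.
- jig: The jig, fixed in the bench, Origin: the point midway between its two locating pins, on the bench; x runs from the round pad (at x = -70) to the oval pad (at x = +70). Two upright steel pins, diameter 10, stand at x = 0, y = +48 and y = -48; they are 40 high, the top 10 tapering. At x = +70, y = +85 stands the post of the clamp arm (diameter 24 at the hub, up to 31 high).
- round_pad (a point): Centre of the round black rubber pad, diameter 100, let in flush with the bench (no step): the round gasket belongs here.
- oval_pad (a point): Centre of the oval black rubber pad, 120 long by 86 wide, let in flush with the bench (no step): the oval gasket belongs here, its length along the jig's y.
- cover_plate: Loose flat dark-grey metal cover plate, 240 (x) by 120 (y) by 6 thick, 0.5 kg, with two through holes of diameter 14 at x = 0, y = +48 and -48 for the pins. Light metal bridge handle at its centre: a bar 16 wide (x), 60 long (y), its underside 36 and its top 48 above the plate's underside, on two feet. Origin: centre of the underside. Either way round fits. Starts flat on the bench; seated, its underside is 8 above the bench, its x along the jig's x.
- clamp (a joint): Angle of the clamp arm about its upright pivot (rad), stiff enough to stay where left (about 0.04 N m). 0 = its stop, swung right over the plate, pointing along the jig's -y; it grows anticlockwise seen from above, through the jig's +x, as the arm swings clear; it starts clear, at 1.7 to 2.4. The arm is 14 wide, 20.5 to 30.5 above the bench, so that it passes over the seated plate.
- clamp_knob (a point): Middle of the upright black knob at the arm's end, 60 from the pivot axis: diameter 14, from 30 to 63 above the bench; this point is 48 above the bench.
- clamp_pivot (a point): On the pivot axis of the clamp arm, 25 above the bench, at the jig's x = +70, y = +85.
- gasket_stack: Bystander: strapped stack of ring gaskets, diameter 84, 48 high. Origin under its centre.
- short_stack: Bystander: strapped stack of smaller ring gaskets, diameter 64, 24 high. Origin under its centre.
- spray_can: Bystander: upright can, diameter 60, 170 high. Origin under its centre.
- tape_roll: Bystander: roll of brown tape, diameter 84, 22 high. Origin under its centre.
- wrench: Bystander: wrench lying flat, 160 long. Origin under its middle.
- flange: Bystander: dark steel pipe flange, diameter 80, 35 high. Origin under its centre.

How it is judged:
On the way, in this order (a step that is already met when the one before it is completed fails the run):
1. both gaskets lie still on their pads, the oval one lined up, before the plate comes over them (horizontal distance between round_gasket and round_pad below 0.01 m and horizontal distance between oval_gasket and oval_pad below 0.01 m and angle between the y axis of oval_gasket and the y axis of jig, either way round below 0.2 rad and height (world z) of each of round_gasket, oval_gasket below 0.003 m and linear speed of each of round_gasket, oval_gasket below 0.02 m/s and horizontal distance between cover_plate and jig above 0.12 m), for 0.2 s.
2. the cover plate rests flush on both gaskets, on its pins, let go, with the clamp arm still clear (horizontal distance between round_gasket and round_pad below 0.01 m and horizontal distance between oval_gasket and oval_pad below 0.01 m and angle between the y axis of oval_gasket and the y axis of jig, either way round below 0.2 rad and height (world z) of each of round_gasket, oval_gasket below 0.003 m and horizontal distance between cover_plate and jig below 0.006 m and height (world z) of cover_plate between 0.006 and 0.0105 m and angle between cover_plate's own z axis and vertical below 0.025 rad and angle between the x axis of cover_plate and the x axis of jig, either way round below 0.06 rad and linear speed of cover_plate below 0.02 m/s and contact force between cover_plate and the fingers below 0.3 N and value of joint clamp above 1.2 rad), for 0.2 s.
At the end, for the whole second after the job is handed in: Each gasket flat on the bench within 10 mm of its pad's centre, the oval within 0.2 rad; plate on the pins within 6 mm and 0.06 rad of the jig, level within 0.025 rad, underside 6 to 10.5 mm up (resting on both gaskets), all at rest; clamp arm within 0.15 rad of its stop (horizontal distance between round_gasket and round_pad below 0.01 m and horizontal distance between oval_gasket and oval_pad below 0.01 m and angle between the y axis of oval_gasket and the y axis of jig, either way round below 0.2 rad and height (world z) of each of round_gasket, oval_gasket below 0.003 m and linear speed of each of round_gasket, oval_gasket, cover_plate below 0.02 m/s and horizontal distance between cover_plate and jig below 0.006 m and height (world z) of cover_plate between 0.006 and 0.0105 m and angle between cover_plate's own z axis and vertical below 0.025 rad and angle between the x axis of cover_plate and the x axis of jig, either way round below 0.06 rad and value of joint clamp below 0.15 rad); the robot touches nothing.
It fails at once if a gasket is lifted off the bench (its centre more than 12 mm up) or tipped (height (world z) of any of round_gasket, oval_gasket above 0.012 m or angle between any of round_gasket, oval_gasket's own z axis and vertical above 0.35 rad).
It fails at once if the cover plate is dropped onto the gaskets (faster than 0.4 m/s when over the jig and less than 60 mm up) (horizontal distance between cover_plate and jig below 0.04 m and height (world z) of cover_plate below 0.06 m and linear speed of cover_plate above 0.4 m/s).
It fails at once if another thing on the bench is moved by more than 40 mm (distance of any of gasket_stack, short_stack, spray_can, tape_roll, wrench, flange from where it was at the start of the episode above 0.04 m).
It also fails if it takes over 72 s, if anything falls off the work surface, if the arm or the gripper's body presses on something with over 40 N, if the wrist force passes 120 N, or if a joint passes its speed limit or range.

## Working session

There is one attempt and no reset: what is moved stays moved. The work goes in short steps, Python scripts to look and compute and a tool call to move; the robot and the scene stay as the last step left them, time stands still between calls to the robot, and variables do not carry over. Pictures are saved under pics/ and viewed, and the job is handed in when it is done.

Besides the shell and the picture viewer there is one more tool, called after "Call:" as name([rows], argument=value, ...), one row to a line, values as JSON. apply_moves: Moves the arm, as the interface text tells. Its arguments: {"type":"object","properties":{"motion":{"type":"array"},"grip":{"type":"number"},"grip_force":{"type":"number"}},"required":["motion"]}

```bash
mkdir -p pics; cat > h.py <<'E'
import numpy as np, cv2
from cell import *
from scipy.spatial.transform import Rotation as Ro
def save(c,n): cv2.imwrite('pics/'+n+'.png',c['img'][:,:,::-1])
def proj(c,X):
    p=c['R']@np.array(X)+c['t']; q=c['camera_matrix']@p; return q[:2]/q[2]
def world(c,st=None):
    if 'R' in c: return c
    T=np.array(c['tool_from_camera']); Rt=Ro.from_euler('xyz',st['tool_rot']).as_matrix()
    Rwc=Rt@T[:3,:3]; p=Rt@T[:3,3]+st['tool_pos']
    c['R']=Rwc.T; c['t']=-Rwc.T@p; return c
def back(c,uv,z):
    d=np.linalg.inv(c['camera_matrix'])@[uv[0],uv[1],1]; d=c['R'].T@d; o=-c['R'].T@c['t']
    return o+d*(z-o[2])/d[2]
E
python3 - <<'E'
from h import *
s=observe();print(s)
for n in ['scene','side']:
    c=read_camera(n); save(c,n+'0'); print(n,-c['R'].T@c['t'])
    for q in ['round_gasket','oval_gasket','jig','round_pad','oval_pad','cover_plate','clamp_knob','clamp_pivot','gasket_stack','short_stack','spray_can','tape_roll','wrench','flange']:
        r=tip_of(q,c); print(q,[(np.round(x['location'],3).tolist(),round(x['score'],2)) for x in r[:2]])
print(observe()['time'])
E
```

```text
{'time': 0.0, 'qpos': array([-1.46899955e+00,  3.42706160e-01,  1.52506052e+00,  9.10814885e-06,
        1.27538408e+00, -1.45987767e-01]), 'qvel': array([ 0.00058357, -0.00028217,  0.00124581,  0.00076493,  0.00111879,
       -0.0007231 ]), 'joint_efforts': array([-1.07586322e-03, -4.31245136e+01, -2.44219744e+01,  7.17211794e-02,
        5.57910406e-02, -1.23179148e-04]), 'tool_pos': array([ 0.12875668, -0.50863404,  0.2915383 ]), 'tool_rot': array([-3.14005238e+00, -2.35274751e-04,  2.47781706e-01]), 'contact_force': array([-0.33700575,  0.09243804,  0.10073369]), 'torque': array([-0.03392205, -0.06101961,  0.00138225]), 'opening': 0.09185600371537907}
scene [1.17673022 0.20926243 0.76884851]
round_gasket [([0.463, -0.317, -0.005], 0.87)]
oval_gasket []
jig [([0.536, 0.024, -0.0], 0.63)]
round_pad [([0.461, 0.017, -0.001], 0.71)]
oval_pad [([0.602, 0.029, 0.001], 0.75), ([0.536, 0.023, -0.002], 0.38)]
cover_plate [([0.486, 0.333, -0.001], 0.96)]
clamp_knob [([0.645, 0.138, 0.048], 0.81)]
clamp_pivot [([0.591, 0.118, 0.028], 0.87)]
gasket_stack [([0.731, -0.222, 0.0], 0.61)]
short_
[... 291 characters left out ...]
0.464, -0.31, 0.001], 0.93), ([0.367, 0.131, -0.001], 0.69)]
oval_gasket [([0.564, -0.357, 0.002], 0.82)]
jig [([0.535, 0.024, -0.001], 0.92)]
round_pad [([0.46, 0.017, -0.002], 0.68)]
oval_pad [([0.6, 0.029, 0.003], 0.61)]
cover_plate [([0.488, 0.329, -0.003], 0.94)]
clamp_knob [([0.647, 0.137, 0.047], 0.78)]
clamp_pivot [([0.591, 0.11, 0.022], 0.94), ([0.36, -0.218, -0.002], 0.47)]
gasket_stack [([0.732, -0.223, -0.0], 0.84)]
short_stack [([0.36, -0.22, -0.001], 0.92)]
spray_can [([0.736, 0.282, 0.0], 0.65)]
tape_roll [([0.366, 0.131, -0.0], 0.71), ([0.461, -0.31, 0.001], 0.18)]
wrench [([0.795, -0.055, 0.003], 0.6), ([0.533, 0.021, -0.002], 0.5)]
flange [([0.772, 0.116, -0.004], 0.6)]
1.5
```

View pics/scene0.png

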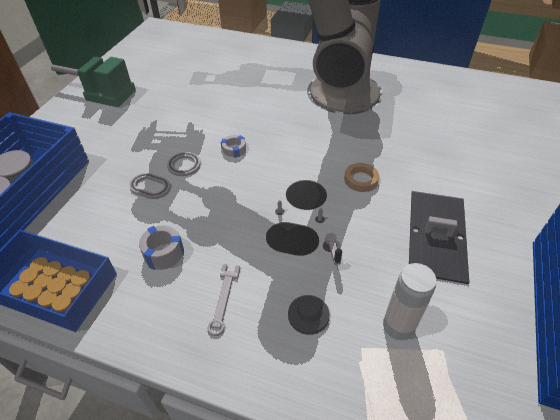

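View pics/side0.png

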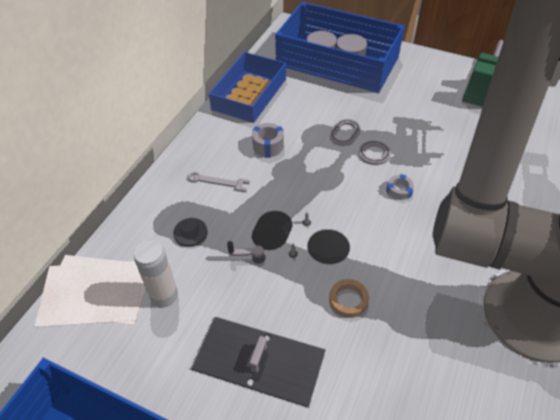

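```bash
python3 - <<'E'
from h import *
def seg(c,mask_fn,xy,z,half):
    # rectify to top view around xy at height z, 1px=0.5mm
    n=int(half*2/0.0005); 
    P=np.array([[xy[0]-half,xy[1]-half,z],[xy[0]+half,xy[1]-half,z],[xy[0]+half,xy[1]+half,z],[xy[0]-half,xy[1]+half,z]])
    src=np.float32([proj(c,p) for p in P]); dst=np.float32([[0,0],[n,0],[n,n],[0,n]])
    return cv2.warpPerspective(c['img'],cv2.getPerspectiveTransform(src,dst),(n,n))
tiles=[]
for nme in ['scene','side']:
    c=read_camera(nme)
    row=[]
    for q,xy,z,half in [('round',(.462,-.313),.008,.075),('oval',(.564,-.357),.008,.075),('rp',(.461,.017),0,.075),('op',(.601,.029),0,.075),('plate',(.487,.331),.006,.15)]:
        im=seg(c,None,xy,z,half); g=im.astype(int)
        gray=cv2.cvtColor(im,cv2.COLOR_RGB2GRAY)
        m=(gray<(45 if q in('rp','op') else 75 if q=='plate' else 110)).astype(np.uint8)
        nl,lab,st,ce=cv2.connectedComponentsWithStats(m)
        k=1+np.argmax(st[1:,4]); cn,_=cv2.findContours((lab==k).astype(np.uint8),cv2.RETR_EXTERNAL,cv2.CHAIN_APPROX_NONE)
        cn=max(cn,key=len); (a,b),(w,h),an=cv2.minAreaRect(cn)
        print(nme,q,np.round([xy[0]-half+a*.0005,xy[1]-half+b*.0005],4),np.round([w*.5,h*.5,an],1),'gray',gray.min(),np.median(gray))
        t=im.copy(); cv2.drawContours(t,[cn],-1,(255,0,0),1); row.append(cv2.resize(t,(150,150)))
    tiles.append(np.hstack(row))
cv2.imwrite('pics/rect.png',np.vstack(tiles)[:,:,::-1])
E
```

```text
scene round [ 0.4724 -0.3133] [92.9 72.3 61. ] gray 62 130.0
scene oval [ 0.5647 -0.3492] [107.4  75.5  85.2] gray 62 129.0
scene rp [0.4653 0.0547] [ 7.   4.  18.4] gray 41 126.0
scene op [0.5997 0.0488] [76.2 79.6 50.8] gray 35 125.0
scene plate [0.4855 0.3453] [240.3  93.1   6.6] gray 37 188.0
side round [ 0.4726 -0.3311] [81.4 49.2 32.6] gray 75 129.0
side oval [ 0.557  -0.3429] [83.8 86.9 21.7] gray 75 129.0
side rp [0.478 0.057] [ 0.7  0.7 45. ] gray 44 126.0
side op [0.6001 0.0506] [76.2 62.3  4.7] gray 41 122.0
side plate [0.4842 0.3339] [235.7 115.9   6.4] gray 0 188.0
```

View pics/rect.png

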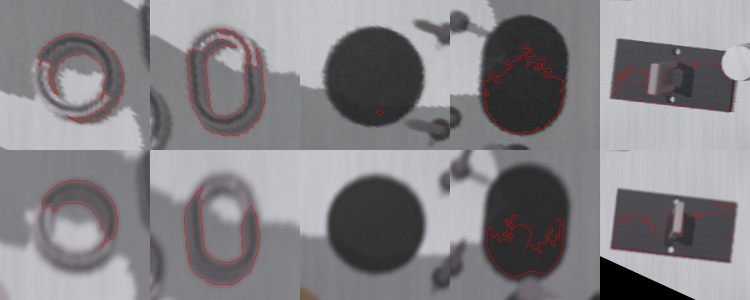

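```bash
cat >> h.py <<'E'
def rect(c,xy,z,half,r=0.0005):
    n=int(round(half*2/r))
    P=np.array([[xy[0]-half,xy[1]-half,z],[xy[0]+half,xy[1]-half,z],[xy[0]+half,xy[1]+half,z],[xy[0]-half,xy[1]+half,z]])
    src=np.float32([proj(c,p) for p in P]); dst=np.float32([[0,0],[n,0],[n,n],[0,n]])
    return cv2.warpPerspective(c['img'],cv2.getPerspectiveTransform(src,dst),(n,n))
def blob(c,xy,z,half,th):
    im=rect(c,xy,z,half); g=cv2.cvtColor(im,cv2.COLOR_RGB2GRAY)
    m=cv2.morphologyEx((g<th).astype(np.uint8),cv2.MORPH_OPEN,np.ones((25,25)))
    nl,lab,st,ce=cv2.connectedComponentsWithStats(m)
    k=1+np.argmax(st[1:,4]); cn,_=cv2.findContours((lab==k).astype(np.uint8),cv2.RETR_EXTERNAL,cv2.CHAIN_APPROX_NONE)
    cn=cv2.convexHull(max(cn,key=len)); (a,b),(w,h),an=cv2.minAreaRect(cn)
    M=cv2.moments(cn)
    cv2.drawContours(im,[cn],-1,(255,0,0),1)
    f=lambda u,v:np.round([xy[0]-half+u*.0005,xy[1]-half+v*.0005],4)
    return f(M['m10']/M['m00'],M['m01']/M['m00']),f(a,b),np.round([w*.5,h*.5,an],1),im
E
python3 - <<'E'
from h import *
for nme in ['scene','side']:
    c=read_camera(nme)
    for q,xy,z,half,th in [('rp',(.461,.017),0,.075,85),('op',(.601,.029),0,.075,85),('plate',(.487,.331),.006,.15,105)]:
        print(nme,q,*blob(c,xy,z,half,th)[:3])
E
```

```text
scene rp [0.4602 0.0193] [0.4602 0.019 ] [97.  94.5 90. ]
scene op [0.6001 0.0294] [0.6001 0.0292] [ 84.6 119.3   3.4]
scene plate [0.4824 0.333 ] [0.4864 0.332 ] [244.2 121.1   6.7]
side rp [0.4618 0.0175] [0.462  0.0175] [95. 94. 90.]
side op [0.6021 0.0269] [0.6024 0.0266] [ 83.3 117.1   4.8]
side plate [0.4846 0.3327] [0.4847 0.3327] [239.7 120.5   6.6]
```

Call:
apply_moves([
  {"offset": [40, 0, 0], "rotation": [0, 0, 0]},
])

```text
time: 1.78
tool_pos: [0.1634, -0.501, 0.2922]
tool_rot: [3.141, 0.003, 0.242]
contact_force: [0.6, -1.9, -0.2]
opening: 0.0919
```

Call:
apply_moves([
  {"offset": [37, -8.5, 0], "rotation": [0, 0, 0]},
  {"offset": [37, -8.5, 0], "rotation": [0, 0, 0]},
  {"offset": [37, -8.5, 0], "rotation": [0, 0, 0]},
  {"offset": [37, -8.5, 0], "rotation": [0, 0, 0]},
  {"offset": [37, -8.5, 0], "rotation": [0, 0, 0]},
  {"offset": [37, -8.5, 0], "rotation": [0, 0, 0]},
  {"offset": [37, -8.5, 0], "rotation": [0, 0, 0]},
  {"offset": [37, -8.5, 0], "rotation": [0, 0, 0]},
  {"offset": [37, -8.5, 0], "rotation": [0, 0, 0]},
  {"offset": [37, -8.5, 0], "rotation": [0, 0, 0.09]},
  {"offset": [0, 0, 0], "rotation": [0, 0, 0.08]},
  {"offset": [0, 0, 0], "rotation": [0, 0, 0]},
])

```text
time: 2.78
tool_pos: [0.5222, -0.3195, 0.2906]
tool_rot: [3.139, -0.001, 0.064]
contact_force: [-0.6, -0.7, 0.8]
opening: 0.0918
```

```bash
python3 - <<'E'
from h import *
s=observe(); print(s['tool_pos'],s['tool_rot'],s['time'])
c=world(read_camera('wrist'),s); save(c,'w1')
for q in ['round_gasket','oval_gasket']: print(q,[(np.round(x['location'],4),x['score']) for x in tip_of(q,c)])
np.save('w1.npy',np.array([c],dtype=object),allow_pickle=True)
a=rect(c,(.462,-.313),.008,.075); b=rect(c,(.564,-.357),.008,.075)
cv2.imwrite('pics/w1r.png',np.hstack([a,b])[:,:,::-1])
E
```

```text
[ 0.52220859 -0.31948692  0.29055487] [ 3.13881516e+00 -5.42058645e-04  6.41145979e-02] 2.7833
round_gasket []
oval_gasket []
```

View pics/w1.png

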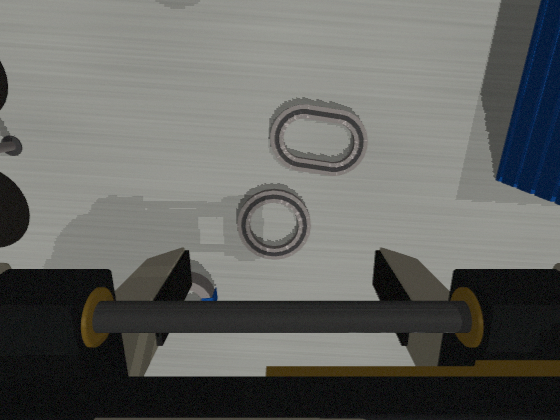

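View pics/w1r.png

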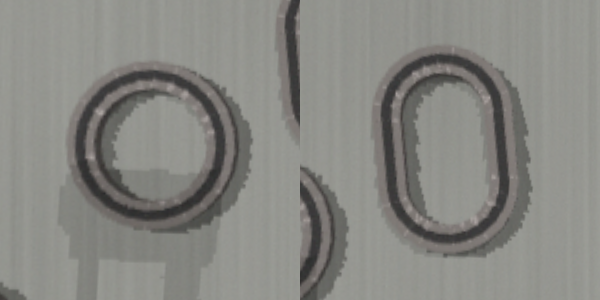

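```bash
python3 - <<'E'
from h import *
c=np.load('w1.npy',allow_pickle=True)[0]
for n,xy in [('round',(.462,-.313)),('oval',(.564,-.357))]:
    im=rect(c,xy,.008,.075); g=cv2.cvtColor(im,cv2.COLOR_RGB2GRAY)
    m=(g<80).astype(np.uint8)
    nl,lab,st,ce=cv2.connectedComponentsWithStats(m); k=1+np.argmax(st[1:,4])
    cn=np.argwhere(lab==k)[:,::-1].astype(np.float32); (a,b),wh,an=cv2.minAreaRect(cv2.convexHull(cn))
    mu=cn.mean(0); w,v=np.linalg.eigh(np.cov((cn-mu).T))
    print(n,np.round([xy[0]-.075+a*.0005,xy[1]-.075+b*.0005],4),wh,an,'mean',np.round(mu*.0005+np.array(xy)-.075,4),'major axis',v[:,1])
E
```

```text
round [ 0.462  -0.3153] (149.0, 148.0) 90.0 mean [ 0.4619 -0.3133] major axis [-0.99004559  0.14074707]
oval [ 0.5613 -0.3579] (189.01153564453125, 121.5785903930664) 85.2363510131836 mean [ 0.5613 -0.3579] major axis [0.09620374 0.99536166]
```

Call:
apply_moves([
  {"offset": [-20, -3, 30], "rotation": [0, 0, 0]},
  {"offset": [-20, -3, 35], "rotation": [0, 0, 0]},
  {"offset": [-20, -2, 35], "rotation": [0, 0, 0]},
  {"offset": [0, 0, 35], "rotation": [0, 0, 0]},
  {"offset": [0, 0, 35], "rotation": [0, 0, 0]},
  {"offset": [0, 0, 10], "rotation": [0, 0, 0]},
  {"offset": [0, 0, 0], "rotation": [0, 0, 0]},
])

```text
time: 3.52
tool_pos: [0.4518, -0.3253, 0.1095]
tool_rot: [3.13, -0.008, 0.068]
contact_force: [0.1, -0.6, -0.9]
opening: 0.0919
```

```bash
python3 - <<'E'
from h import *
s=observe(); print(s['tool_pos'],s['tool_rot'],s['time'])
c=world(read_camera('wrist'),s); save(c,'w2')
E
```

```text
[ 0.45184554 -0.32530537  0.10950248] [ 3.12959521 -0.00778629  0.0675723 ] 3.5167
```

View pics/w2.png

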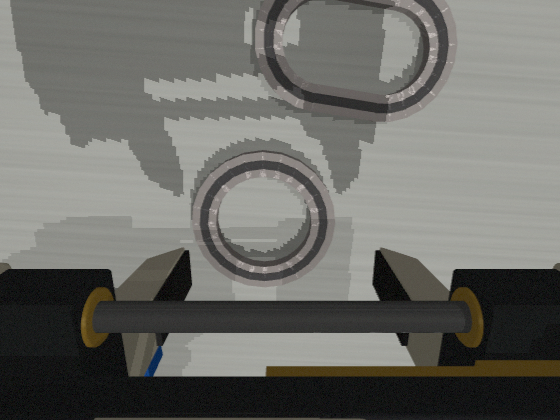

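Call:
apply_moves([
  {"offset": [11, -9.6, 0], "rotation": [0.012, -0.008, 0]},
  {"offset": [0, 0, 0], "rotation": [0, 0, 0]},
  {"offset": [0, 0, 0], "rotation": [0, 0, 0]},
])

```text
time: 3.82
tool_pos: [0.4633, -0.3166, 0.1137]
tool_rot: [3.139, -0.003, 0.066]
contact_force: [-0.3, -0.3, 0.0]
opening: 0.0916
```

```bash
python3 - <<'E'
from h import *
s=observe(); print(s['tool_pos'],s['tool_rot'],s['time'])
c=world(read_camera('wrist'),s); save(c,'w3')
im=rect(c,(.462,-.315),.008,.075); cv2.imwrite('pics/w3r.png',im[:,:,::-1])
g=cv2.cvtColor(im,cv2.COLOR_RGB2GRAY);m=(g<80).astype(np.uint8)
nl,lab,st,ce=cv2.connectedComponentsWithStats(m)
for k in range(1,nl):
    if st[k,4]>500: print(st[k], (st[k,:2]+st[k,2:4]/2)*.0005+np.array([.462-.075,-.315-.075]))
E
```

```text
[ 0.46328361 -0.31662152  0.11367726] [ 3.13894070e+00 -2.57932681e-03  6.60128159e-02] 3.8167
[    0     0   144   300 18139] [ 0.423 -0.315]
[ 285    0   15  130 1171] [ 0.53325 -0.3575 ]
[  76   74  150  150 3970] [ 0.4625 -0.3155]
[ 95  93  64 111 921] [ 0.4505  -0.31575]
```

View pics/w3r.png

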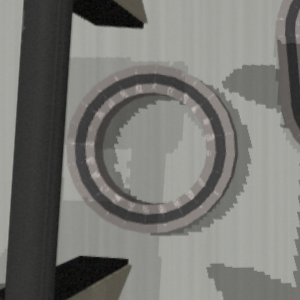

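Call:
apply_moves([
  {"offset": [-1, -1, 15], "rotation": [0, 0, 0]},
  {"offset": [0, 0, 12], "rotation": [0, 0, 0]},
  {"offset": [0, 0, 9], "rotation": [0, 0, 0]},
  {"offset": [0, 0, 5], "rotation": [0, 0, 0]},
  {"offset": [0, 0, 0], "rotation": [0, 0, 0]},
])

```text
time: 4.28
tool_pos: [0.466, -0.3173, 0.0768]
tool_rot: [3.13, -0.011, 0.069]
contact_force: [-0.1, -0.3, 0.3]
opening: 0.0919
```

Call:
apply_moves([
  {"offset": [-3.5, -2, 3], "rotation": [0.011, -0.011, 0]},
  {"offset": [0, 0, 3], "rotation": [0, 0, 0]},
  {"offset": [0, 0, 0], "rotation": [0, 0, 0]},
])

```text
time: 4.53
tool_pos: [0.4626, -0.3158, 0.0714]
tool_rot: [3.141, -0.0, 0.07]
contact_force: [1.0, -0.4, 0.3]
opening: 0.0916
```

Call:
apply_moves([
  {"offset": [0, 0, 2], "rotation": [0, 0, 0]},
  {"offset": [0, 0, 1], "rotation": [0, 0, 0]},
  {"offset": [0, 0, 0], "rotation": [0, 0, 0]},
])

```text
time: 4.78
tool_pos: [0.4629, -0.3161, 0.0687]
tool_rot: [3.14, -0.001, 0.07]
contact_force: [-0.0, 0.2, -0.6]
opening: 0.0915
```

Call:
apply_moves([
  {"offset": [0, 0, 0], "rotation": [0, 0, 0]},
  {"offset": [0, 0, 0], "rotation": [0, 0, 0]},
  {"offset": [0, 0, 0], "rotation": [0, 0, 0]},
  {"offset": [0, 0, 0], "rotation": [0, 0, 0]},
], grip=0.15, grip_force=6)

```text
time: 5.12
tool_pos: [0.4629, -0.3161, 0.0688]
tool_rot: [3.14, -0.001, 0.07]
contact_force: [1.2, -0.4, -1.1]
opening: 0.084
```

Call:
apply_moves([
  {"offset": [1, -12, 0], "rotation": [0, 0, 0]},
  {"offset": [1.5, -22, 0], "rotation": [0, 0, 0]},
  {"offset": [1.5, -22, 0], "rotation": [0, 0, 0]},
  {"offset": [1.5, -22, 0], "rotation": [0, 0, 0]},
  {"offset": [0, -10, 0], "rotation": [0, 0, 0]},
])

```text
time: 5.53
tool_pos: [0.4624, -0.2259, 0.069]
tool_rot: [3.136, -0.004, 0.065]
contact_force: [-0.4, -1.1, -2.1]
opening: 0.0838
```

Call:
apply_moves([
  {"offset": [1, -14, 0], "rotation": [0, 0, -0.005]},
  {"offset": [1.5, -25, 0], "rotation": [0, 0, 0]},
  {"offset": [1.5, -25, 0], "rotation": [0, 0, 0]},
  {"offset": [1.5, -25, 0], "rotation": [0, 0, 0]},
  {"offset": [1.5, -25, 0], "rotation": [0, 0, 0]},
  {"offset": [1.5, -25, 0], "rotation": [0, 0, 0]},
  {"offset": [1.5, -25, 0], "rotation": [0, 0, 0]},
  {"offset": [1, -12, 0], "rotation": [0, 0, 0]},
  {"offset": [0, 0, 0], "rotation": [0, 0, 0]},
])

```text
time: 6.28
tool_pos: [0.4596, -0.0384, 0.0691]
tool_rot: [3.134, -0.007, 0.073]
contact_force: [-0.3, -0.6, -1.2]
opening: 0.0836
```

Call:
apply_moves([
  {"offset": [2, -18, 0], "rotation": [0.004, -0.004, 0]},
  {"offset": [2, -20, 0], "rotation": [0, 0, 0]},
  {"offset": [1, -12, 0], "rotation": [0, 0, 0]},
  {"offset": [0.5, -4, 0], "rotation": [0, 0, 0]},
  {"offset": [0, 0, 0], "rotation": [0, 0, 0]},
])

```text
time: 6.7
tool_pos: [0.4612, 0.0166, 0.0689]
tool_rot: [3.138, -0.003, 0.074]
contact_force: [-0.1, 0.5, -2.0]
opening: 0.084
```

Fine adjust, then open, lift 40 mm and look.

Call:
apply_moves([
  {"offset": [0, -1.7, 0], "rotation": [0.003, -0.003, 0]},
  {"offset": [0, 0, 0], "rotation": [0, 0, 0]},
])

```text
time: 6.87
tool_pos: [0.4612, 0.0172, 0.0688]
tool_rot: [3.141, 0.0, 0.074]
contact_force: [0.1, -0.5, -1.5]
opening: 0.0838
```

Call:
apply_moves([
  {"offset": [0, 0, 0], "rotation": [0, 0, 0]},
  {"offset": [0, 0, 0], "rotation": [0, 0, 0]},
  {"offset": [0, 0, 0], "rotation": [0, 0, 0]},
  {"offset": [0, 0, 0], "rotation": [0, 0, 0]},
], grip=0)

```text
time: 7.2
tool_pos: [0.4619, 0.0148, 0.0691]
tool_rot: [3.14, -0.001, 0.071]
contact_force: [-1.1, -0.4, 0.5]
opening: 0.0916
```

Call:
apply_moves([
  {"offset": [0, 0, -10], "rotation": [0, 0, 0]},
  {"offset": [0, 0, -25], "rotation": [0, 0, 0]},
  {"offset": [0, 0, -40], "rotation": [0, 0, 0]},
  {"offset": [0, 0, -40], "rotation": [0, 0, 0]},
  {"offset": [0, 0, -20], "rotation": [0, 0, 0]},
])

```text
time: 7.62
tool_pos: [0.459, 0.014, 0.2044]
tool_rot: [-3.141, 0.012, 0.069]
contact_force: [1.4, -0.2, 0.1]
opening: 0.0917
```

```bash
python3 - <<'E'
from h import *
s=observe(); print(s['tool_pos'],s['tool_rot'],s['time'])
c=world(read_camera('wrist'),s); save(c,'w4')
a=rect(c,(.461,.018),.0,.075);b=rect(c,(.601,.028),.0,.075); cv2.imwrite('pics/w4r.png',np.hstack([a,b])[:,:,::-1])
for th in (60,70,80): print(th,*blob(c,(.601,.028),0,.075,th)[:3])
E
```

```text
[0.45902769 0.01399351 0.20443257] [-3.14056696  0.0121022   0.06874219] 7.6167
60 [0.622  0.0285] [0.6162 0.0277] [149.5 118.5  90. ]
70 [0.622  0.0285] [0.6162 0.0277] [149.5 118.5  90. ]
80 [0.6219 0.0285] [0.6162 0.0277] [149.5 118.5  90. ]
```

View pics/w4.png

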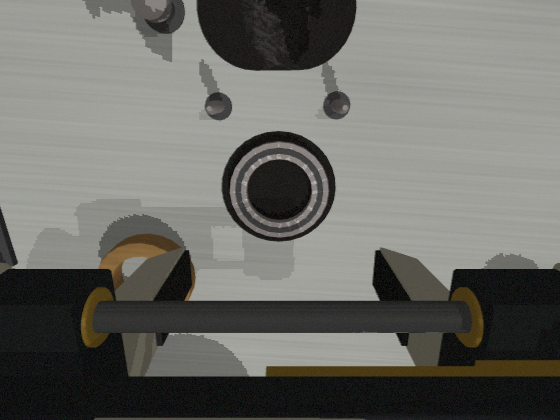

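View pics/w4r.png

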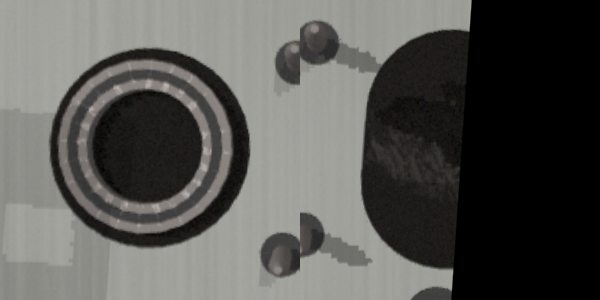

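```bash
cat > plan.py <<'E'
import sys,json
from h import *
# usage: plan.py x y z yaw n
def plan(tx,ty,tz,tyaw,n):
    s=observe(); p=s['tool_pos'].copy(); R=Ro.from_euler('xyz',s['tool_rot']); print(np.round(p,4),np.round(s['tool_rot'],4),s['time'],np.round(s['qpos'],2))
    Rt=Ro.from_euler('xyz',[np.pi,0,tyaw]); dr=(R.inv()*Rt).as_rotvec(); dp=(np.array([tx,ty,tz])-p)/n
    for i in range(n):
        Ri=R*Ro.from_rotvec(dr*i/n)
        print(json.dumps({"offset":[round(v,1) for v in (Ri.inv().apply(dp)*1000)],"rotation":[round(v,4) for v in dr/n]}),end=', ')
    print()
a=[float(v) for v in sys.argv[1:]]
plan(*a[:4],int(a[4]))
E
python3 plan.py .5613 -.3579 .18 1.481 12
```

```text
[0.4604 0.0138 0.2069] [3.1416 0.0071 0.0687] 7.6667 [-0.14  0.32  1.81 -0.    1.01  1.37]
{"offset": [6.3, 31.5, 2.2], "rotation": [-0.0004, 0.0005, -0.1177]}, {"offset": [2.5, 32.0, 2.2], "rotation": [-0.0004, 0.0005, -0.1177]}, {"offset": [-1.2, 32.1, 2.2], "rotation": [-0.0004, 0.0005, -0.1177]}, {"offset": [-5.0, 31.7, 2.2], "rotation": [-0.0004, 0.0005, -0.1177]}, {"offset": [-8.7, 30.9, 2.2], "rotation": [-0.0004, 0.0005, -0.1177]}, {"offset": [-12.3, 29.7, 2.3], "rotation": [-0.0004, 0.0005, -0.1177]}, {"offset": [-15.7, 28.0, 2.3], "rotation": [-0.0004, 0.0005, -0.1177]}, {"offset": [-18.8, 26.0, 2.3], "rotation": [-0.0004, 0.0005, -0.1177]}, {"offset": [-21.8, 23.6, 2.3], "rotation": [-0.0004, 0.0005, -0.1177]}, {"offset": [-24.4, 20.9, 2.3], "rotation": [-0.0004, 0.0005, -0.1177]}, {"offset": [-26.7, 17.9, 2.3], "rotation": [-0.0004, 0.0005, -0.1177]}, {"offset": [-28.6, 14.6, 2.2], "rotation": [-0.0004, 0.0005, -0.1177]},
```

Call:
apply_moves([
  {"offset": [6, 31.5, 2], "rotation": [0, 0, -0.118]},
  {"offset": [2.5, 32, 2], "rotation": [0, 0, -0.118]},
  {"offset": [-1, 32, 2], "rotation": [0, 0, -0.118]},
  {"offset": [-5, 32, 2], "rotation": [0, 0, -0.118]},
  {"offset": [-9, 31, 2], "rotation": [0, 0, -0.118]},
  {"offset": [-12, 30, 2], "rotation": [0, 0, -0.118]},
  {"offset": [-16, 28, 2], "rotation": [0, 0, -0.118]},
  {"offset": [-19, 26, 2], "rotation": [0, 0, -0.118]},
  {"offset": [-22, 24, 2], "rotation": [0, 0, -0.118]},
  {"offset": [-24, 21, 2], "rotation": [0, 0, -0.118]},
  {"offset": [-27, 18, 2], "rotation": [0, 0, -0.118]},
  {"offset": [-29, 15, 2], "rotation": [0, 0, -0.118]},
])

```text
time: 8.67
tool_pos: [0.5744, -0.3696, 0.1837]
tool_rot: [-3.141, -0.0, 1.553]
contact_force: [1.1, 0.5, -0.4]
opening: 0.0915
```

```bash
python3 plan.py .5613 -.3579 .12 1.481 4
```

```text
[ 0.5744 -0.3696  0.1837] [-3.1414e+00 -4.0000e-04  1.5531e+00] 8.6667 [-0.68  0.72  1.18  0.    1.24 -0.67]
{"offset": [2.9, -3.3, 15.9], "rotation": [-0.0, -0.0001, 0.018]}, {"offset": [2.8, -3.4, 15.9], "rotation": [-0.0, -0.0001, 0.018]}, {"offset": [2.7, -3.4, 15.9], "rotation": [-0.0, -0.0001, 0.018]}, {"offset": [2.7, -3.5, 15.9], "rotation": [-0.0, -0.0001, 0.018]},
```

Call:
apply_moves([
  {"offset": [3, -3, 16], "rotation": [0, 0, 0.02]},
  {"offset": [3, -3, 16], "rotation": [0, 0, 0.02]},
  {"offset": [3, -3, 16], "rotation": [0, 0, 0.02]},
  {"offset": [3, -3, 16], "rotation": [0, 0, 0.01]},
  {"offset": [0, 0, 0], "rotation": [0, 0, 0]},
])

```text
time: 9.08
tool_pos: [0.5622, -0.3677, 0.1135]
tool_rot: [3.139, 0.003, 1.48]
contact_force: [-0.6, 1.1, -0.9]
opening: 0.0917
```

```bash
python3 - <<'E'
from h import *
s=observe()
c=world(read_camera('wrist'),s); save(c,'w5')
xy=(.561,-.358); im=rect(c,xy,.008,.075); cv2.imwrite('pics/w5r.png',im[:,:,::-1])
g=cv2.cvtColor(im,cv2.COLOR_RGB2GRAY);m=(g<80).astype(np.uint8)
nl,lab,st,ce=cv2.connectedComponentsWithStats(m)
for k in range(1,nl):
    if st[k,4]>500: print(st[k], (st[k,:2]+st[k,2:4]/2)*.0005+np.array(xy)-.075, cv2.minAreaRect(np.argwhere(lab==k)[:,::-1].astype(np.float32)))
E
python3 plan.py .5613 -.3579 .09 1.481 3
```

```text
[    0     0   300   122 15103] [ 0.561  -0.4025] ((149.5, 60.5), (121.0, 299.0), 90.0)
[  88   56  136  190 5853] [ 0.564  -0.3575] ((155.25173950195312, 150.5207061767578), (190.58938598632812, 129.8000946044922), 85.2363510131836)
[107  75  70  44 522] [ 0.557  -0.3845] ((136.7574005126953, 90.98224639892578), (27.305200576782227, 75.60603332519531), 67.61986541748047)
[ 0.5629 -0.3683  0.1151] [3.1376 0.0046 1.4806] 9.1333 [-0.69  0.77  1.29 -0.    1.08 -0.6 ]
{"offset": [3.4, -0.9, 8.4], "rotation": [0.0013, 0.0015, -0.0001]}, {"offset": [3.4, -0.9, 8.4], "rotation": [0.0013, 0.0015, -0.0001]}, {"offset": [3.4, -0.9, 8.4], "rotation": [0.0013, 0.0015, -0.0001]},
```

View pics/w5r.png

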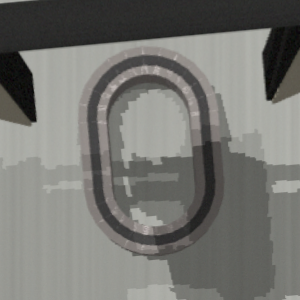

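Call:
apply_moves([
  {"offset": [3.5, -1, 10], "rotation": [0.001, 0.001, 0]},
  {"offset": [3.5, -1, 12], "rotation": [0.001, 0.001, 0]},
  {"offset": [3.5, 0, 12], "rotation": [0.001, 0.001, 0]},
  {"offset": [0, 0, 5], "rotation": [0, 0, 0]},
  {"offset": [0, 0, 0], "rotation": [0, 0, 0]},
])

```text
time: 9.55
tool_pos: [0.5641, -0.3586, 0.0771]
tool_rot: [3.135, 0.006, 1.482]
contact_force: [-0.8, 0.3, 0.0]
opening: 0.0916
```

```bash
python3 plan.py .562 -.358 .0685 1.481 3
```

```text
[ 0.5641 -0.3586  0.0771] [3.1347 0.0055 1.4822] 9.55 [-0.68  0.81  1.33 -0.    1.   -0.59]
{"offset": [0.1, -0.7, 2.9], "rotation": [0.0023, 0.0018, 0.0004]}, {"offset": [0.1, -0.7, 2.9], "rotation": [0.0023, 0.0018, 0.0004]}, {"offset": [0.1, -0.7, 2.9], "rotation": [0.0023, 0.0018, 0.0004]},
```

Call:
apply_moves([
  {"offset": [0, -1, 4], "rotation": [0.004, 0.003, 0]},
  {"offset": [0, -1, 4], "rotation": [0.003, 0.003, 0]},
  {"offset": [0, 0, 1.5], "rotation": [0, 0, 0]},
  {"offset": [0, 0, 0], "rotation": [0, 0, 0]},
])

```text
time: 9.88
tool_pos: [0.5629, -0.3589, 0.0681]
tool_rot: [3.14, 0.0, 1.483]
contact_force: [0.4, 0.8, -0.2]
opening: 0.0917
```

```bash
python3 plan.py .562 -.358 .0685 1.481 1
```

```text
[ 0.5629 -0.3589  0.0681] [3.1404e+00 3.0000e-04 1.4830e+00] 9.8833 [-0.68  0.82  1.33  0.    0.99 -0.59]
{"offset": [0.8, -1.0, -0.4], "rotation": [0.0012, 0.0003, 0.002]},
```

Call:
apply_moves([
  {"offset": [0.5, -0.5, 0], "rotation": [0, 0, 0]},
  {"offset": [0, 0, 0], "rotation": [0, 0, 0]},
  {"offset": [0, 0, 0], "rotation": [0, 0, 0]},
  {"offset": [0, 0, 0], "rotation": [0, 0, 0]},
  {"offset": [0, 0, 0], "rotation": [0, 0, 0]},
], grip=0.3, grip_force=8)

```text
time: 10.3
tool_pos: [0.5625, -0.3589, 0.069]
tool_rot: [3.139, 0.001, 1.483]
contact_force: [0.7, -0.1, -1.9]
opening: 0.0697
```

```bash
python3 plan.py .61 -.10 .0685 1.641 11
```

```text
[ 0.5625 -0.3589  0.069 ] [3.1392e+00 1.2000e-03 1.4825e+00] 10.3 [-0.68  0.82  1.33  0.    0.99 -0.59]
{"offset": [23.8, 2.2, 0.0], "rotation": [0.0002, 0.0001, -0.0144]}, {"offset": [23.8, 2.6, 0.0], "rotation": [0.0002, 0.0001, -0.0144]}, {"offset": [23.7, 2.9, 0.0], "rotation": [0.0002, 0.0001, -0.0144]}, {"offset": [23.7, 3.3, 0.0], "rotation": [0.0002, 0.0001, -0.0144]}, {"offset": [23.7, 3.6, 0.0], "rotation": [0.0002, 0.0001, -0.0144]}, {"offset": [23.6, 3.9, 0.0], "rotation": [0.0002, 0.0001, -0.0144]}, {"offset": [23.5, 4.3, 0.0], "rotation": [0.0002, 0.0001, -0.0144]}, {"offset": [23.5, 4.6, 0.0], "rotation": [0.0002, 0.0001, -0.0144]}, {"offset": [23.4, 4.9, 0.0], "rotation": [0.0002, 0.0001, -0.0144]}, {"offset": [23.3, 5.3, 0.0], "rotation": [0.0002, 0.0001, -0.0144]}, {"offset": [23.3, 5.6, 0.0], "rotation": [0.0002, 0.0001, -0.0144]},
```

Call:
apply_moves([
  {"offset": [12, 1, 0], "rotation": [0, 0, -0.007]},
  {"offset": [23, 2.5, 0], "rotation": [0, 0, -0.015]},
  {"offset": [23, 3, 0], "rotation": [0, 0, -0.015]},
  {"offset": [23, 3, 0], "rotation": [0, 0, -0.015]},
  {"offset": [23, 3.5, 0], "rotation": [0, 0, -0.015]},
  {"offset": [23, 4, 0], "rotation": [0, 0, -0.015]},
])

```text
time: 10.8
tool_pos: [0.5862, -0.2313, 0.069]
tool_rot: [3.137, 0.005, 1.562]
contact_force: [-0.1, -0.4, -0.1]
opening: 0.0697
```

```bash
python3 plan.py .612 -.08 .0687 1.641 6
```

```text
[ 0.5862 -0.2313  0.069 ] [3.1373 0.0051 1.5623] 10.8 [-0.5   0.76  1.46 -0.    0.91 -0.49]
{"offset": [25.3, 4.1, -0.1], "rotation": [0.0007, 0.0009, -0.0131]}, {"offset": [25.2, 4.4, -0.0], "rotation": [0.0007, 0.0009, -0.0131]}, {"offset": [25.1, 4.7, -0.0], "rotation": [0.0007, 0.0009, -0.0131]}, {"offset": [25.1, 5.1, -0.0], "rotation": [0.0007, 0.0009, -0.0131]}, {"offset": [25.0, 5.4, 0.0], "rotation": [0.0007, 0.0009, -0.0131]}, {"offset": [24.9, 5.7, 0.0], "rotation": [0.0007, 0.0009, -0.0131]},
```

Call:
apply_moves([
  {"offset": [24, 4, 0], "rotation": [0, 0, -0.013]},
  {"offset": [24, 4.5, 0], "rotation": [0.001, 0.001, -0.013]},
  {"offset": [24, 4.5, 0], "rotation": [0.001, 0.001, -0.013]},
  {"offset": [24, 5, 0], "rotation": [0.001, 0.001, -0.013]},
  {"offset": [20, 4.5, 0], "rotation": [0.001, 0.001, -0.013]},
  {"offset": [10, 2, 0], "rotation": [0, 0, -0.008]},
])

```text
time: 11.3
tool_pos: [0.6077, -0.0911, 0.0691]
tool_rot: [-3.141, -0.0, 1.645]
contact_force: [-0.1, 0.3, -1.5]
opening: 0.0701
```

```bash
python3 plan.py .602 .027 .0687 1.641 6
```

```text
[ 0.6077 -0.0911  0.0691] [-3.1412e+00 -1.0000e-04  1.6450e+00] 11.3 [-0.27  0.74  1.5  -0.    0.9  -0.35]
{"offset": [19.7, 0.5, 0.1], "rotation": [-0.0001, -0.0, 0.0007]}, {"offset": [19.7, 0.5, 0.1], "rotation": [-0.0001, -0.0, 0.0007]}, {"offset": [19.7, 0.5, 0.1], "rotation": [-0.0001, -0.0, 0.0007]}, {"offset": [19.7, 0.5, 0.1], "rotation": [-0.0001, -0.0, 0.0007]}, {"offset": [19.7, 0.5, 0.1], "rotation": [-0.0001, -0.0, 0.0007]}, {"offset": [19.7, 0.5, 0.1], "rotation": [-0.0001, -0.0, 0.0007]},
```

Call:
apply_moves([
  {"offset": [19, 1, 0], "rotation": [0, 0, 0]},
  {"offset": [19, 1, 0], "rotation": [0, 0, 0]},
  {"offset": [19, 0.5, 0], "rotation": [0, 0, 0]},
  {"offset": [19, 0, 0], "rotation": [0, 0, 0]},
  {"offset": [18, 0, 0], "rotation": [0, 0, 0]},
  {"offset": [10, 0, 0], "rotation": [0, 0, 0]},
  {"offset": [0, 0, 0], "rotation": [0, 0, 0]},
])

```text
time: 11.88
tool_pos: [0.6007, 0.0215, 0.069]
tool_rot: [-3.141, 0.001, 1.651]
contact_force: [0.0, -0.0, -3.3]
opening: 0.0697
```

```bash
python3 plan.py .6015 .027 .0687 1.641 2
```

```text
[0.6007 0.0215 0.069 ] [-3.1415e+00  5.0000e-04  1.6505e+00] 11.8833 [-0.09  0.73  1.55 -0.    0.87 -0.17]
{"offset": [2.7, 0.6, 0.2], "rotation": [-0.0001, 0.0003, 0.0048]}, {"offset": [2.7, 0.6, 0.2], "rotation": [-0.0001, 0.0003, 0.0048]},
```

Call:
apply_moves([
  {"offset": [3, 0.6, 0], "rotation": [0, 0, 0.005]},
  {"offset": [3, 0.6, 0], "rotation": [0, 0, 0.004]},
  {"offset": [0, 0, 0], "rotation": [0, 0, 0]},
])

```text
time: 12.13
tool_pos: [0.6015, 0.0269, 0.069]
tool_rot: [-3.141, 0.001, 1.641]
contact_force: [0.3, 0.3, -1.0]
opening: 0.0698
```

Call:
apply_moves([
  {"offset": [0, 0, 0], "rotation": [0, 0, 0]},
  {"offset": [0, 0, 0], "rotation": [0, 0, 0]},
  {"offset": [0, 0, 0], "rotation": [0, 0, 0]},
  {"offset": [0, 0, 0], "rotation": [0, 0, 0]},
], grip=0)

```text
time: 12.47
tool_pos: [0.6023, 0.0244, 0.0695]
tool_rot: [3.14, 0.002, 1.638]
contact_force: [-0.3, 0.3, 0.1]
opening: 0.0902
```

Call:
apply_moves([
  {"offset": [0, 0, -10], "rotation": [0, 0, 0]},
  {"offset": [0, 0, -25], "rotation": [0, 0, 0]},
  {"offset": [-10, 0, -40], "rotation": [0, 0, 0]},
  {"offset": [-30, -15, -40], "rotation": [0, 0, 0]},
  {"offset": [-30, -25, -30], "rotation": [0, 0, 0]},
  {"offset": [-20, -30, -30], "rotation": [0, 0, 0]},
  {"offset": [0, 0, 0], "rotation": [0, 0, 0]},
])

```text
time: 13.05
tool_pos: [0.5464, -0.06, 0.2374]
tool_rot: [-3.141, 0.004, 1.64]
contact_force: [2.1, -0.1, -0.1]
opening: 0.0915
```

```bash
python3 - <<'E'
from h import *
s=observe(); print(s['tool_pos'],s['tool_rot'],s['time'])
c=world(read_camera('wrist'),s); save(c,'w6'); np.save('w6.npy',np.array([c],dtype=object),allow_pickle=True)
a=rect(c,(.461,.018),.0,.075);b=rect(c,(.601,.028),.0,.075); d=cv2.resize(rect(c,(.532,.022),.04,.09),(300,300)); cv2.imwrite('pics/w6r.png',np.hstack([a,b])[:,:,::-1])
E
```

```text
[ 0.54639894 -0.06002323  0.23735321] [-3.14064894  0.00374914  1.64021987] 13.05
```

View pics/w6.png

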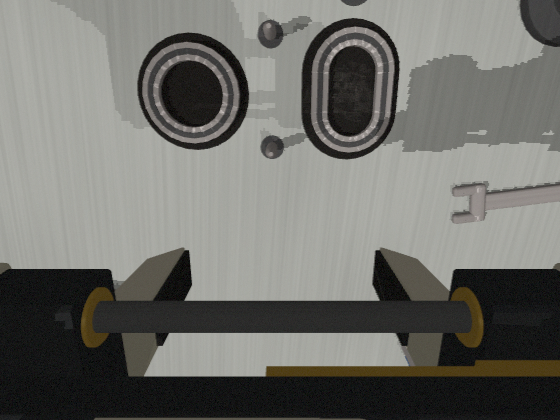

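View pics/w6r.png

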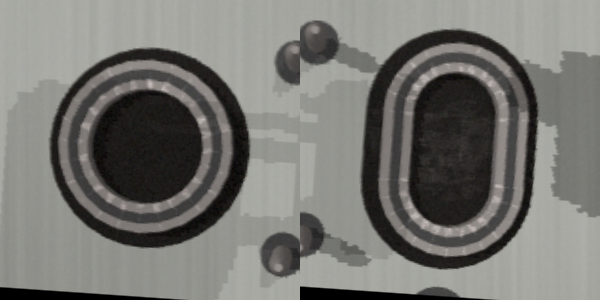

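```bash
python3 - <<'E'
from h import *
c=np.load('w6.npy',allow_pickle=True)[0]
O=np.array([.5309,.0220]);yaw=.073
im=cv2.resize(c['img'][0:180,120:420],None,fx=2.6,fy=2.6,interpolation=cv2.INTER_CUBIC)
def P(j,z):
    x=O[0]+j[0]*np.cos(yaw)-j[1]*np.sin(yaw); y=O[1]+j[0]*np.sin(yaw)+j[1]*np.cos(yaw)
    return (proj(c,[x,y,z])-[120,0]+.5)*2.6
def draw(pts,col): cv2.polylines(im,[np.int32(pts)],True,col,1)
t=np.linspace(0,2*np.pi,40)
for y in (48,-48):
    for z,r in ((0,5),(30,5),(40,2.5)): draw([P((r/1000*np.cos(a),y/1000+r/1000*np.sin(a)),z/1000) for a in t],(255,0,0))
draw([P((-.07+.05*np.cos(a),.05*np.sin(a)),0) for a in t],(0,255,0))
draw([P((.07+.043*np.cos(a),.043*np.sin(a)+(.017 if np.sin(a)>0 else -.017)),0) for a in t],(0,255,0))
draw([P((-.07+.042*np.cos(a),.042*np.sin(a)),.008) for a in t],(0,0,255))
draw([P((.07+.035*np.cos(a),.035*np.sin(a)+(.017 if np.sin(a)>0 else -.017)),.008) for a in t],(0,0,255))
cv2.imwrite('pics/w6z.png',im[:,:,::-1])
E
```

```text
(no output)
```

View pics/w6z.png

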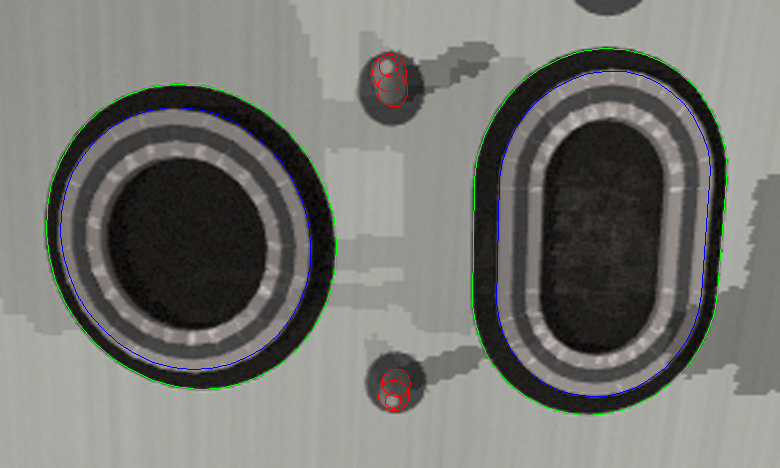

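```bash
python3 plan.py .4855 .30 .22 1.685 11
```

```text
[ 0.5474 -0.059   0.2357] [-3.1406e+00  2.7000e-03  1.6399e+00] 13.1 [-0.25  0.44  1.54 -0.    1.16 -0.31]
{"offset": [32.9, -3.4, 1.3], "rotation": [-0.0001, 0.0002, -0.0041]}, {"offset": [33.0, -3.2, 1.3], "rotation": [-0.0001, 0.0002, -0.0041]}, {"offset": [33.0, -3.1, 1.4], "rotation": [-0.0001, 0.0002, -0.0041]}, {"offset": [33.0, -3.0, 1.4], "rotation": [-0.0001, 0.0002, -0.0041]}, {"offset": [33.0, -2.8, 1.4], "rotation": [-0.0001, 0.0002, -0.0041]}, {"offset": [33.0, -2.7, 1.4], "rotation": [-0.0001, 0.0002, -0.0041]}, {"offset": [33.0, -2.6, 1.4], "rotation": [-0.0001, 0.0002, -0.0041]}, {"offset": [33.0, -2.4, 1.4], "rotation": [-0.0001, 0.0002, -0.0041]}, {"offset": [33.0, -2.3, 1.4], "rotation": [-0.0001, 0.0002, -0.0041]}, {"offset": [33.0, -2.1, 1.4], "rotation": [-0.0001, 0.0002, -0.0041]}, {"offset": [33.1, -2.0, 1.4], "rotation": [-0.0001, 0.0002, -0.0041]},
```

Call:
apply_moves([
  {"offset": [33, -3, 1], "rotation": [0, 0, -0.004]},
  {"offset": [33, -3, 1], "rotation": [0, 0, -0.004]},
  {"offset": [33, -3, 1], "rotation": [0, 0, -0.004]},
  {"offset": [33, -3, 1], "rotation": [0, 0, -0.004]},
  {"offset": [33, -3, 1], "rotation": [0, 0, -0.004]},
  {"offset": [33, -3, 1], "rotation": [0, 0, -0.004]},
  {"offset": [33, -2, 1], "rotation": [0, 0, -0.004]},
  {"offset": [33, -2, 1], "rotation": [0, 0, -0.004]},
  {"offset": [33, -2, 1], "rotation": [0, 0, -0.004]},
  {"offset": [20, -2, 1], "rotation": [0, 0, -0.004]},
  {"offset": [0, 0, 0], "rotation": [0, 0, 0]},
])

```text
time: 14.02
tool_pos: [0.4923, 0.2718, 0.2207]
tool_rot: [-3.138, 0.002, 1.676]
contact_force: [-0.4, 0.1, -0.1]
opening: 0.0921
```

```bash
cat > plate.py <<'E'
from h import *
import sys
# overlay plate model: C yaw
def ov(c,C,yaw,z0,name,crop=None,fx=1.4):
    im=cv2.resize(c['img'],None,fx=fx,fy=fx,interpolation=cv2.INTER_CUBIC)
    def P(x,y,z): return (proj(c,[C[0]+x*np.cos(yaw)-y*np.sin(yaw),C[1]+x*np.sin(yaw)+y*np.cos(yaw),z0+z])+.5)*fx
    d=lambda pts,col:cv2.polylines(im,[np.int32(pts)],True,col,1)
    sq=lambda a,b,z:[P(sx*a,sy*b,z) for sx,sy in((1,1),(1,-1),(-1,-1),(-1,1))]
    d(sq(.12,.06,.006),(255,0,0)); d(sq(.008,.03,.048),(0,255,0)); 
    t=np.linspace(0,2*np.pi,40)
    for y in(.048,-.048): d([P(.007*np.cos(a),y+.007*np.sin(a),.006) for a in t],(255,255,0))
    cv2.imwrite('pics/'+name+'.png',im[:,:,::-1])
E
python3 - <<'E'
from plate import *
s=observe(); print(s['tool_pos'],s['tool_rot'],s['time'])
c=world(read_camera('wrist'),s); np.save('w7.npy',np.array([c],dtype=object),allow_pickle=True)
ov(c,(.4855,.3325),.114,0,'w7')
E
```

```text
[0.49228207 0.27180056 0.22070238] [-3.13785408e+00  1.70737197e-03  1.67606218e+00] 14.0167
```

View pics/w7.png

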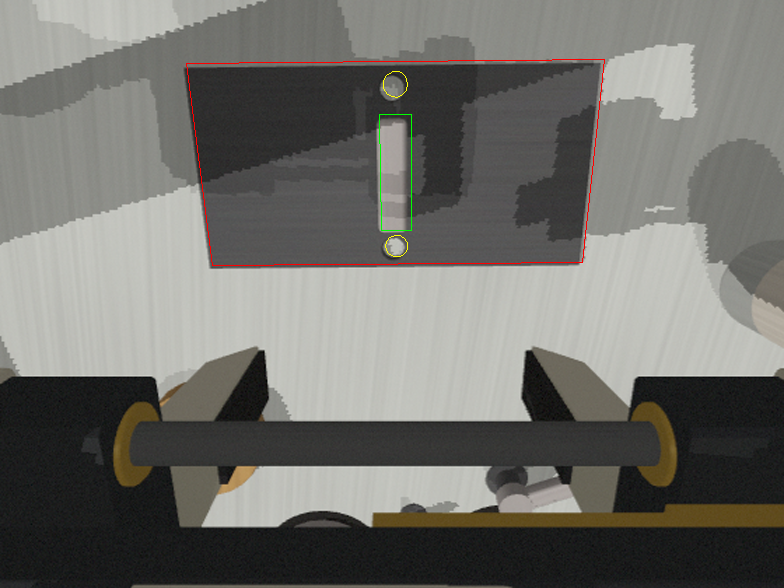

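```bash
python3 plan.py .4848 .331 .12 1.685 4
```

```text
[0.4926 0.2705 0.2206] [-3.1376e+00  2.4000e-03  1.6758e+00] 14.0667 [ 0.37  0.48  1.52 -0.    1.15  0.26]
{"offset": [15.3, -0.2, 25.1], "rotation": [-0.001, 0.0006, -0.0023]}, {"offset": [15.3, -0.2, 25.1], "rotation": [-0.001, 0.0006, -0.0023]}, {"offset": [15.3, -0.2, 25.1], "rotation": [-0.001, 0.0006, -0.0023]}, {"offset": [15.3, -0.2, 25.2], "rotation": [-0.001, 0.0006, -0.0023]},
```

Call:
apply_moves([
  {"offset": [15, 0, 20], "rotation": [-0.001, 0, -0.002]},
  {"offset": [15, 0, 24], "rotation": [-0.001, 0, -0.002]},
  {"offset": [15, 0, 24], "rotation": [-0.001, 0, -0.002]},
  {"offset": [15, 0, 20], "rotation": [0, 0, -0.002]},
  {"offset": [0, 0, 0], "rotation": [0, 0, 0]},
])

```text
time: 14.48
tool_pos: [0.4881, 0.3289, 0.1294]
tool_rot: [3.14, 0.004, 1.682]
contact_force: [-1.3, -0.5, -0.6]
opening: 0.0918
```

```bash
python3 plan.py .4848 .331 .089 1.685 4
```

```text
[0.4881 0.3289 0.1294] [3.1397 0.004  1.6817] 14.4833 [ 0.46  0.62  1.54 -0.01  0.97  0.36]
{"offset": [0.6, -0.8, 10.1], "rotation": [0.0005, 0.001, -0.0008]}, {"offset": [0.6, -0.8, 10.1], "rotation": [0.0005, 0.001, -0.0008]}, {"offset": [0.6, -0.8, 10.1], "rotation": [0.0005, 0.001, -0.0008]}, {"offset": [0.6, -0.8, 10.1], "rotation": [0.0005, 0.001, -0.0008]},
```

Call:
apply_moves([
  {"offset": [0.6, -1, 10], "rotation": [0.0005, 0.001, -0.001]},
  {"offset": [0.6, -1, 10], "rotation": [0.0005, 0.001, -0.001]},
  {"offset": [0.6, -1, 10], "rotation": [0.0005, 0.001, -0.001]},
  {"offset": [0.6, -1, 9], "rotation": [0.0005, 0.001, 0]},
  {"offset": [0, 0, 0], "rotation": [0, 0, 0]},
])

```text
time: 14.9
tool_pos: [0.4855, 0.3269, 0.0879]
tool_rot: [-3.142, 0.001, 1.682]
contact_force: [-0.8, -0.9, -0.4]
opening: 0.0919
```

```bash
python3 plan.py .4848 .331 .089 1.685 2
```

```text
[0.4855 0.3269 0.0879] [-3.1416e+00  8.0000e-04  1.6817e+00] 14.9 [ 0.46  0.68  1.58 -0.    0.88  0.35]
{"offset": [2.1, -0.1, -0.5], "rotation": [-0.0, 0.0004, -0.0016]}, {"offset": [2.1, -0.1, -0.5], "rotation": [-0.0, 0.0004, -0.0016]},
```

Call:
apply_moves([
  {"offset": [2.2, 0, 0], "rotation": [0, 0, -0.003]},
  {"offset": [2, 0, 0], "rotation": [0, 0, 0]},
  {"offset": [0, 0, 0], "rotation": [0, 0, 0]},
])

```text
time: 15.15
tool_pos: [0.4858, 0.3306, 0.0885]
tool_rot: [3.141, 0.0, 1.683]
contact_force: [-0.0, -0.1, -0.1]
opening: 0.0921
```

Call:
apply_moves([
  {"offset": [0, 0, 0], "rotation": [0, 0, 0]},
  {"offset": [0, 0, 0], "rotation": [0, 0, 0]},
  {"offset": [0, 0, 0], "rotation": [0, 0, 0]},
  {"offset": [0, 0, 0], "rotation": [0, 0, 0]},
  {"offset": [0, 0, 0], "rotation": [0, 0, 0]},
  {"offset": [0, 0, 0], "rotation": [0, 0, 0]},
  {"offset": [0, 0, 0], "rotation": [0, 0, 0]},
  {"offset": [0, 0, 0], "rotation": [0, 0, 0]},
], grip=1, grip_force=30)

```text
time: 15.82
tool_pos: [0.4868, 0.3314, 0.0908]
tool_rot: [3.137, -0.001, 1.684]
contact_force: [-0.4, 0.4, -0.0]
opening: 0.043
```

Call:
apply_moves([
  {"offset": [0, 0, 1], "rotation": [0.003, 0, 0]},
  {"offset": [-1, 0, 0], "rotation": [0, 0, 0]},
  {"offset": [0, 0, 0], "rotation": [0, 0, 0]},
  {"offset": [0, 0, 0], "rotation": [0, 0, 0]},
  {"offset": [0, 0, 0], "rotation": [0, 0, 0]},
  {"offset": [0, 0, 0], "rotation": [0, 0, 0]},
])

```text
time: 16.32
tool_pos: [0.4859, 0.3301, 0.0895]
tool_rot: [-3.141, -0.0, 1.684]
contact_force: [-0.2, 0.5, 0.5]
opening: 0.0155
```

Call:
apply_moves([
  {"offset": [0, 0, 0], "rotation": [0, 0, 0]},
  {"offset": [0, 0, -5], "rotation": [0, 0, 0]},
  {"offset": [0, 0, -12], "rotation": [0, 0, 0]},
  {"offset": [0, 0, -20], "rotation": [0, 0, 0]},
  {"offset": [0, 0, -25], "rotation": [0, 0, 0]},
  {"offset": [0, 0, -25], "rotation": [0, 0, 0]},
  {"offset": [0, 0, -12], "rotation": [0, 0, 0]},
  {"offset": [0, 0, 0], "rotation": [0, 0, 0]},
])

```text
time: 16.98
tool_pos: [0.4842, 0.3287, 0.1917]
tool_rot: [-3.132, 0.003, 1.684]
contact_force: [0.4, 0.6, -5.3]
opening: 0.0155
```

```bash
python3 - <<'E'
from plate import *
s=observe(); print(s['tool_pos'],s['tool_rot'],s['contact_force'],s['opening'],s['time'])
c=world(read_camera('wrist'),s)
ov(c,s['tool_pos'][:2],s['tool_rot'][2]-np.pi/2,s['tool_pos'][2]-.0895,'w8')
E
python3 plan.py .5309 .022 .17 1.644 11
```

```text
[0.48418905 0.3287497  0.19174883] [-3.13193289  0.00342885  1.68383482] [ 0.36917518  0.57781536 -5.33401718] 0.015484439685894856 16.9833
[0.484  0.3286 0.1907] [-3.1312  0.0038  1.6839] 17.0333 [0.47 0.55 1.49 0.   1.12 0.35]
{"offset": [-28.2, 1.1, 2.0], "rotation": [-0.0009, 0.0004, 0.0036]}, {"offset": [-28.2, 1.2, 2.0], "rotation": [-0.0009, 0.0004, 0.0036]}, {"offset": [-28.2, 1.3, 2.0], "rotation": [-0.0009, 0.0004, 0.0036]}, {"offset": [-28.2, 1.4, 1.9], "rotation": [-0.0009, 0.0004, 0.0036]}, {"offset": [-28.2, 1.5, 1.9], "rotation": [-0.0009, 0.0004, 0.0036]}, {"offset": [-28.2, 1.6, 1.9], "rotation": [-0.0009, 0.0004, 0.0036]}, {"offset": [-28.1, 1.7, 1.9], "rotation": [-0.0009, 0.0004, 0.0036]}, {"offset": [-28.1, 1.8, 1.9], "rotation": [-0.0009, 0.0004, 0.0036]}, {"offset": [-28.1, 1.9, 1.9], "rotation": [-0.0009, 0.0004, 0.0036]}, {"offset": [-28.1, 2.0, 1.9], "rotation": [-0.0009, 0.0004, 0.0036]}, {"offset": [-28.1, 2.1, 1.9], "rotation": [-0.0009, 0.0004, 0.0036]},
```

View pics/w8.png

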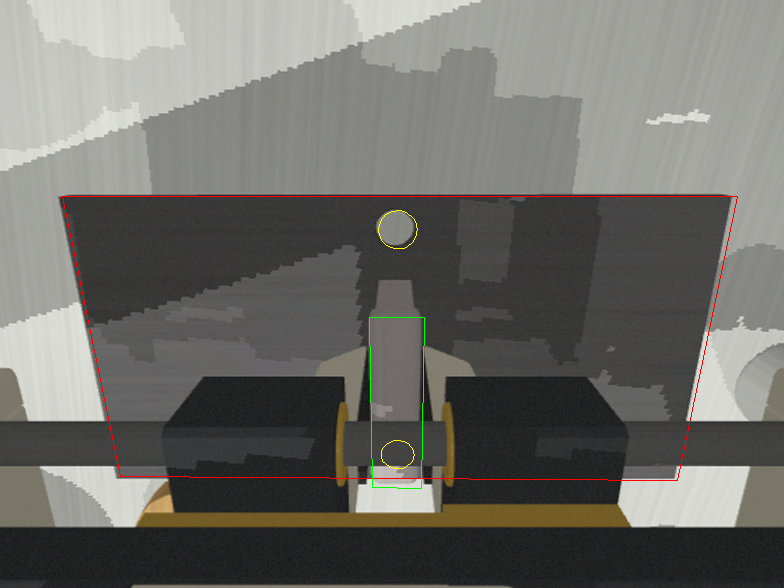

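Call:
apply_moves([
  {"offset": [-15, 1, 0], "rotation": [-0.003, 0, 0.003]},
  {"offset": [-28, 1, 0], "rotation": [-0.001, 0, 0.004]},
  {"offset": [-28, 1, 0], "rotation": [-0.001, 0, 0.004]},
  {"offset": [-28, 1.5, 0], "rotation": [-0.001, 0, 0.004]},
  {"offset": [-28, 1.5, 0], "rotation": [0, 0, 0.004]},
  {"offset": [-28, 1.5, 0], "rotation": [0, 0, 0.004]},
  {"offset": [-28, 2, 0], "rotation": [0, 0, 0.004]},
  {"offset": [-28, 2, 0], "rotation": [0, 0, 0.004]},
  {"offset": [-28, 2, 0], "rotation": [0, 0, 0.004]},
  {"offset": [-28, 2, 0], "rotation": [0, 0, 0.004]},
  {"offset": [-15, 1, 0], "rotation": [0, 0, 0]},
  {"offset": [0, 0, 0], "rotation": [0, 0, 0]},
])

```text
time: 18.03
tool_pos: [0.5197, 0.0311, 0.1779]
tool_rot: [-3.113, 0.007, 1.646]
contact_force: [0.2, 0.0, -4.3]
opening: 0.016
```

```bash
python3 plan.py .5319 .022 .155 1.644 4
```

```text
[0.5197 0.0311 0.1779] [-3.1135  0.0074  1.6461] 18.0333 [-0.08  0.47  1.68 -0.01  1.03 -0.15]
{"offset": [-2.5, 3.0, 5.7], "rotation": [-0.007, 0.0018, 0.0005]}, {"offset": [-2.5, 3.0, 5.7], "rotation": [-0.007, 0.0018, 0.0005]}, {"offset": [-2.5, 3.0, 5.7], "rotation": [-0.007, 0.0018, 0.0005]}, {"offset": [-2.5, 2.9, 5.7], "rotation": [-0.007, 0.0018, 0.0005]},
```

Call:
apply_moves([
  {"offset": [-2.5, 3, 3], "rotation": [-0.007, 0.002, 0]},
  {"offset": [-2.5, 3, 3], "rotation": [-0.007, 0.002, 0]},
  {"offset": [-2.5, 3, 3], "rotation": [-0.007, 0.002, 0]},
  {"offset": [-2.5, 3, 3], "rotation": [-0.007, 0.002, 0]},
  {"offset": [0, 0, 0], "rotation": [0, 0, 0]},
])

```text
time: 18.45
tool_pos: [0.531, 0.0214, 0.1613]
tool_rot: [-3.138, -0.003, 1.645]
contact_force: [-0.9, 0.1, -5.5]
opening: 0.0158
```

```bash
python3 plan.py .5319 .022 .145 1.644 3
```

```text
[0.531  0.0214 0.1613] [-3.1381e+00 -2.9000e-03  1.6453e+00] 18.45 [-0.11  0.5   1.68  0.    0.97 -0.18]
{"offset": [0.2, 0.3, 5.4], "rotation": [-0.0012, -0.001, 0.0004]}, {"offset": [0.2, 0.3, 5.4], "rotation": [-0.0012, -0.001, 0.0004]}, {"offset": [0.2, 0.3, 5.4], "rotation": [-0.0012, -0.001, 0.0004]},
```

Call:
apply_moves([
  {"offset": [0, 0.4, 6], "rotation": [-0.001, -0.001, 0]},
  {"offset": [0, 0.4, 6], "rotation": [-0.001, -0.001, 0.001]},
  {"offset": [0, 0.3, 4], "rotation": [-0.001, -0.001, 0]},
  {"offset": [0, 0, 0], "rotation": [0, 0, 0]},
])

```text
time: 18.78
tool_pos: [0.5319, 0.0233, 0.1431]
tool_rot: [-3.14, -0.0, 1.647]
contact_force: [-0.6, 1.3, -5.1]
opening: 0.0156
```

```bash
cat > look.py <<'E'
from plate import *
import sys
s=observe(); print(s['tool_pos'],s['tool_rot'],s['contact_force'],s['time'])
c=world(read_camera('wrist'),s)
ov(c,s['tool_pos'][:2],s['tool_rot'][2]-np.pi/2,s['tool_pos'][2]-.0895,sys.argv[1])
# pin model
fx=4; im=cv2.resize(c['img'],None,fx=fx,fy=fx,interpolation=cv2.INTER_CUBIC)
yaw=.073;t=np.linspace(0,6.28,40)
for y in (.048,-.048):
  for z,r in ((0,.005),(.03,.005),(.04,.0025)):
    x0=.5309-y*np.sin(yaw);y0=.022+y*np.cos(yaw)
    cv2.polylines(im,[np.int32([(proj(c,[x0+r*np.cos(a),y0+r*np.sin(a),z])+.5)*fx for a in t])],True,(255,0,0),1)
u=np.int32((proj(c,[.5309-.048*np.sin(yaw),.022+.048*np.cos(yaw),.04])+.5)*fx)
cr=im[max(0,u[1]-150):u[1]+150,max(0,u[0]-200):u[0]+200]
cv2.imwrite('pics/'+sys.argv[1]+'z.png',cr[:,:,::-1])
c=read_camera('side'); print(proj(c,[.53,.02,.03])); u=np.int32(proj(c,[.53,.02,.03])); 
cr=cv2.resize(c['img'][max(0,u[1]-80):u[1]+80,max(0,u[0]-110):u[0]+110],None,fx=3.5,fy=3.5,interpolation=cv2.INTER_CUBIC); cv2.imwrite('pics/'+sys.argv[1]+'s.png',cr[:,:,::-1])
E
python3 look.py w9; python3 plan.py .5319 .022 .135 1.644 3
```

```text
[0.53185917 0.02326952 0.14312256] [-3.14049688e+00 -9.36740086e-05  1.64679522e+00] [-0.62464211  1.25105361 -5.10739516] 18.7833
[300.81775406 229.61074129]
[0.5322 0.0231 0.1439] [-3.1414  0.      1.6466] 18.8833 [-0.1   0.52  1.7  -0.    0.93 -0.18]
{"offset": [-0.4, -0.1, 3.0], "rotation": [-0.0001, 0.0, 0.0009]}, {"offset": [-0.4, -0.1, 3.0], "rotation": [-0.0001, 0.0, 0.0009]}, {"offset": [-0.4, -0.1, 3.0], "rotation": [-0.0001, 0.0, 0.0009]},
```

View pics/w9.png

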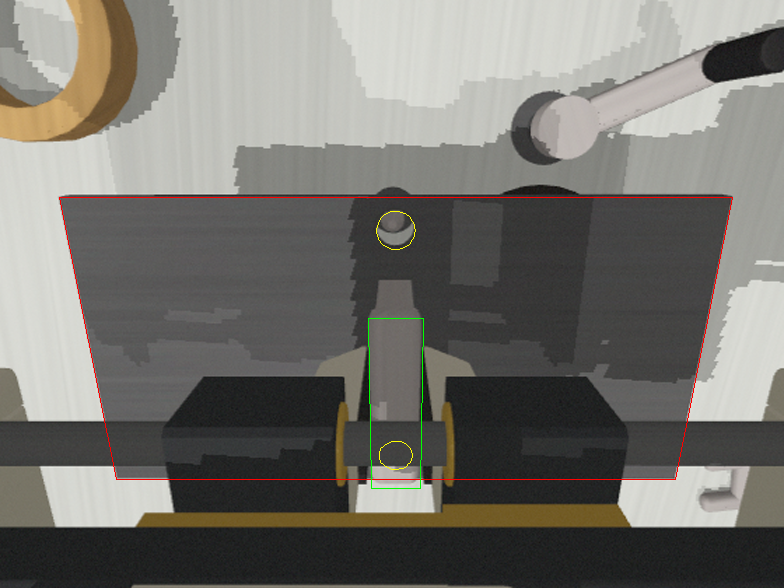

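View pics/w9z.png

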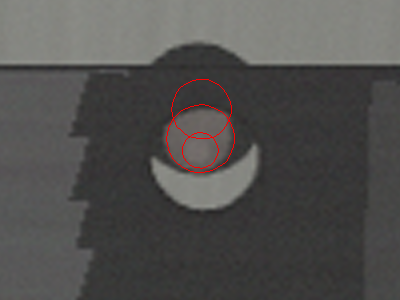

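View pics/w9s.png

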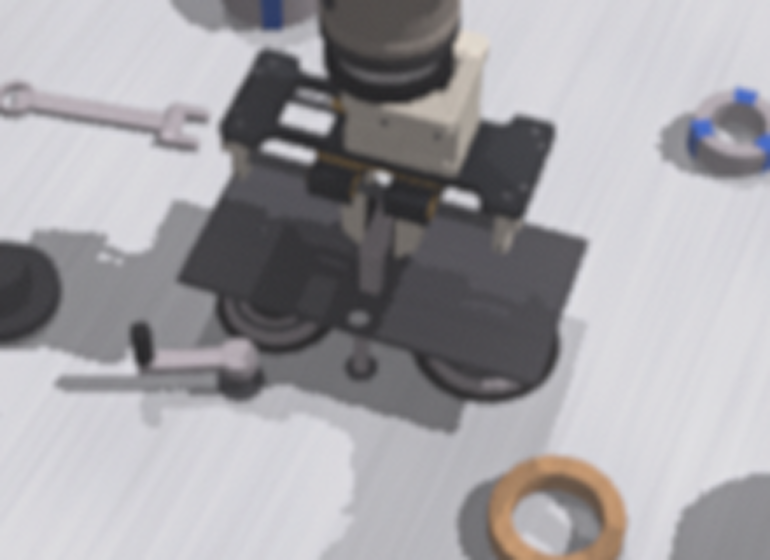

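Call:
apply_moves([
  {"offset": [-0.6, -0.3, 4], "rotation": [0, 0, 0.001]},
  {"offset": [-0.5, -0.3, 4], "rotation": [0, 0, 0.001]},
  {"offset": [0, 0, 2], "rotation": [0, 0, 0]},
  {"offset": [0, 0, 0], "rotation": [0, 0, 0]},
])

```text
time: 19.22
tool_pos: [0.532, 0.022, 0.1336]
tool_rot: [3.14, 0.0, 1.645]
contact_force: [-0.2, -1.2, -4.6]
opening: 0.0158
```

```bash
python3 look.py w10; python3 plan.py .5314 .022 .125 1.644 3
```

```text
[0.53200451 0.02203484 0.13362715] [3.14016814e+00 2.67635718e-04 1.64475559e+00] [-0.17341815 -1.16499202 -4.56337998] 19.2167
[300.81775406 229.61074129]
[0.5322 0.022  0.134 ] [3.1396e+00 4.0000e-04 1.6448e+00] 19.3167 [-0.1   0.53  1.71 -0.    0.9  -0.18]
{"offset": [0.0, -0.3, 3.0], "rotation": [0.0006, 0.0001, 0.0003]}, {"offset": [0.0, -0.3, 3.0], "rotation": [0.0006, 0.0001, 0.0003]}, {"offset": [0.0, -0.3, 3.0], "rotation": [0.0006, 0.0001, 0.0003]},
```

View pics/w10z.png

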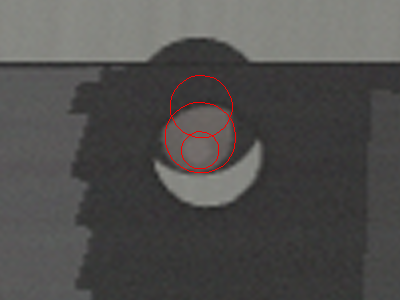

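Call:
apply_moves([
  {"offset": [0, -0.8, 3], "rotation": [0.001, 0, 0]},
  {"offset": [0, -0.5, 4], "rotation": [0, 0, 0]},
  {"offset": [0, 0, 3], "rotation": [0, 0, 0]},
  {"offset": [0, 0, 0], "rotation": [0, 0, 0]},
])

```text
time: 19.65
tool_pos: [0.5311, 0.0218, 0.1235]
tool_rot: [3.14, 0.001, 1.645]
contact_force: [-0.5, -0.1, -5.4]
opening: 0.016
```

```bash
python3 look.py w11; python3 plan.py .531 .022 .12 1.644 3
```

```text
[0.53106326 0.02177949 0.12352912] [3.13961650e+00 5.78773272e-04 1.64457263e+00] [-0.47868371 -0.11865834 -5.36503167] 19.65
[300.81775406 229.61074129]
[0.5313 0.0218 0.124 ] [3.1390e+00 7.0000e-04 1.6447e+00] 19.75 [-0.1   0.55  1.72 -0.    0.87 -0.18]
{"offset": [0.1, -0.1, 1.3], "rotation": [0.0009, 0.0002, 0.0002]}, {"offset": [0.1, -0.1, 1.3], "rotation": [0.0009, 0.0002, 0.0002]}, {"offset": [0.1, -0.1, 1.3], "rotation": [0.0009, 0.0002, 0.0002]},
```

View pics/w11z.png

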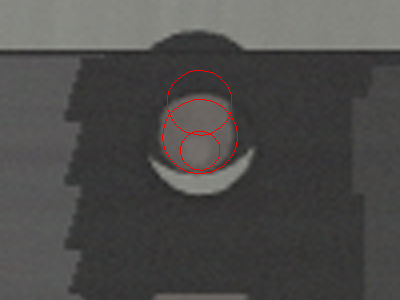

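Call:
apply_moves([
  {"offset": [0, 0, 3], "rotation": [0.001, 0, 0]},
  {"offset": [0, 0, 3], "rotation": [0.001, 0, 0]},
  {"offset": [0, 0, 3], "rotation": [0, 0, 0]},
  {"offset": [0, 0, 2], "rotation": [0, 0, 0]},
  {"offset": [0, 0, 0], "rotation": [0, 0, 0]},
])

```text
time: 20.17
tool_pos: [0.5317, 0.0218, 0.1121]
tool_rot: [3.14, 0.001, 1.645]
contact_force: [-0.2, 0.1, -5.5]
opening: 0.0158
```

```bash
python3 plan.py .531 .022 .105 1.644 3
```

```text
[0.5317 0.0218 0.1121] [3.1404e+00 8.0000e-04 1.6447e+00] 20.1667 [-0.1   0.57  1.72 -0.    0.85 -0.18]
{"offset": [0.1, -0.2, 2.4], "rotation": [0.0004, 0.0003, 0.0002]}, {"offset": [0.1, -0.2, 2.4], "rotation": [0.0004, 0.0003, 0.0002]}, {"offset": [0.1, -0.2, 2.4], "rotation": [0.0004, 0.0003, 0.0002]},
```

Underside is about 23 mm up and the pins are in the holes, with no contact force. I'll continue down.

Call:
apply_moves([
  {"offset": [0, -0.4, 3], "rotation": [0.001, 0, 0]},
  {"offset": [0, -0.3, 3], "rotation": [0, 0, 0]},
  {"offset": [0, 0, 3], "rotation": [0, 0, 0]},
  {"offset": [0, 0, 1.5], "rotation": [0, 0, 0]},
  {"offset": [0, 0, 0], "rotation": [0, 0, 0]},
])

```text
time: 20.58
tool_pos: [0.5309, 0.0217, 0.1003]
tool_rot: [-3.141, 0.001, 1.645]
contact_force: [-0.7, 0.4, -5.8]
opening: 0.0161
```

```bash
python3 plan.py .531 .022 .098 1.644 3
```

```text
[0.5309 0.0217 0.1003] [-3.1415e+00  8.0000e-04  1.6447e+00] 20.5833 [-0.1   0.58  1.73 -0.    0.82 -0.18]
{"offset": [0.1, 0.0, 0.8], "rotation": [-0.0, 0.0003, 0.0002]}, {"offset": [0.1, 0.0, 0.8], "rotation": [-0.0, 0.0003, 0.0002]}, {"offset": [0.1, 0.0, 0.8], "rotation": [-0.0, 0.0003, 0.0002]},
```

Call:
apply_moves([
  {"offset": [0, 0, 1.2], "rotation": [0, 0, 0]},
  {"offset": [0, 0, 1.2], "rotation": [0, 0, 0]},
  {"offset": [0, 0, 1], "rotation": [0, 0, 0]},
  {"offset": [0, 0, 0], "rotation": [0, 0, 0]},
])

```text
time: 20.92
tool_pos: [0.5311, 0.0217, 0.0977]
tool_rot: [3.141, 0.001, 1.645]
contact_force: [0.0, 0.5, -4.7]
opening: 0.0159
```

Call:
apply_moves([
  {"offset": [0, 0, 0.8], "rotation": [0, 0, 0]},
  {"offset": [0, 0, 0.8], "rotation": [0, 0, 0]},
  {"offset": [0, 0, 0], "rotation": [0, 0, 0]},
])

```text
time: 21.17
tool_pos: [0.5312, 0.0217, 0.0977]
tool_rot: [3.14, 0.001, 1.645]
contact_force: [-0.3, 0.7, -4.5]
opening: 0.0156
```

Call:
apply_moves([
  {"offset": [0, 0, 1.5], "rotation": [0, 0, 0]},
  {"offset": [0, 0, 1], "rotation": [0, 0, 0]},
])

```text
time: 21.33
tool_pos: [0.5314, 0.0216, 0.0974]
tool_rot: [3.139, 0.002, 1.645]
contact_force: [-5.2, 0.6, 8.1]
opening: 0.0157
```

```bash
python3 look.py w12
```

```text
[0.53136466 0.02164823 0.0974297 ] [3.13863555e+00 1.67692516e-03 1.64519991e+00] [-5.15623359  0.55053062  8.07119714] 21.3333
[300.81775406 229.61074129]
```

View pics/w12s.png

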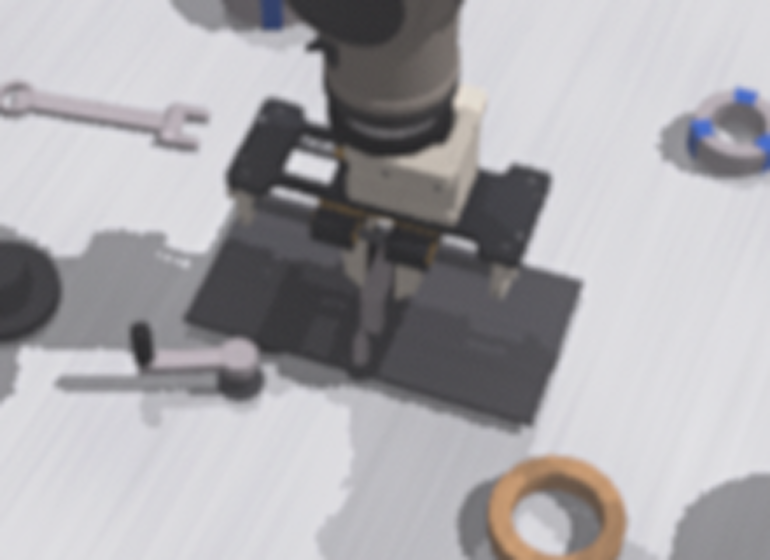

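View pics/w12z.png

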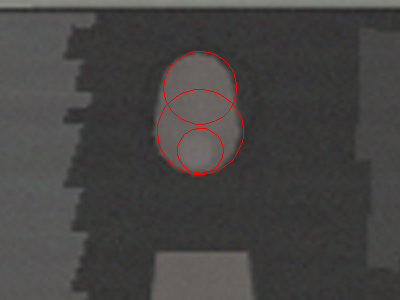

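Call:
apply_moves([
  {"offset": [0, 0, 0], "rotation": [0, 0, 0]},
  {"offset": [0, 0, 0], "rotation": [0, 0, 0]},
  {"offset": [0, 0, 0], "rotation": [0, 0, 0]},
  {"offset": [0, 0, 0], "rotation": [0, 0, 0]},
  {"offset": [0, 0, 0], "rotation": [0, 0, 0]},
  {"offset": [0, 0, 0], "rotation": [0, 0, 0]},
], grip=0.55)

```text
time: 21.93
tool_pos: [0.5335, 0.0215, 0.0987]
tool_rot: [3.132, 0.003, 1.645]
contact_force: [-0.4, 1.2, 0.4]
opening: 0.0414
```

Call:
apply_moves([
  {"offset": [0, 0, -5], "rotation": [0, 0, 0]},
  {"offset": [0, 0, -20], "rotation": [0, 0, 0]},
  {"offset": [0, 0, -40], "rotation": [0, 0, 0]},
  {"offset": [-20, 0, -40], "rotation": [0, 0, 0]},
  {"offset": [-35, 0, -20], "rotation": [0, 0, 0]},
  {"offset": [-35, 0, -20], "rotation": [0, 0, 0]},
  {"offset": [0, 0, 0], "rotation": [0, 0, 0]},
])

```text
time: 22.52
tool_pos: [0.5383, -0.0692, 0.2496]
tool_rot: [3.137, 0.004, 1.651]
contact_force: [0.6, -1.2, -0.5]
opening: 0.0419
```

```bash
python3 - <<'E'
from plate import *
s=observe(); print(s['tool_pos'],s['tool_rot'],s['contact_force'],s['time'])
c=world(read_camera('wrist'),s)
ov(c,(.5309,.022),.073,.008,'w13')
r=tip_of('clamp_knob',c); print(r[:1]); r=tip_of('clamp_pivot',c); print(r[:1])
c=read_camera('side'); r=tip_of('clamp_knob',c); print(r[:1]); save(c,'s13')
E
```

```text
[ 0.53829905 -0.06917902  0.24962156] [3.13728351 0.00396685 1.65054512] [ 0.64987801 -1.19582533 -0.49085367] 22.5167
[]
[]
[{'location': [0.648, 0.1404, 0.0452], 'score': 0.58}]
```

View pics/w13.png

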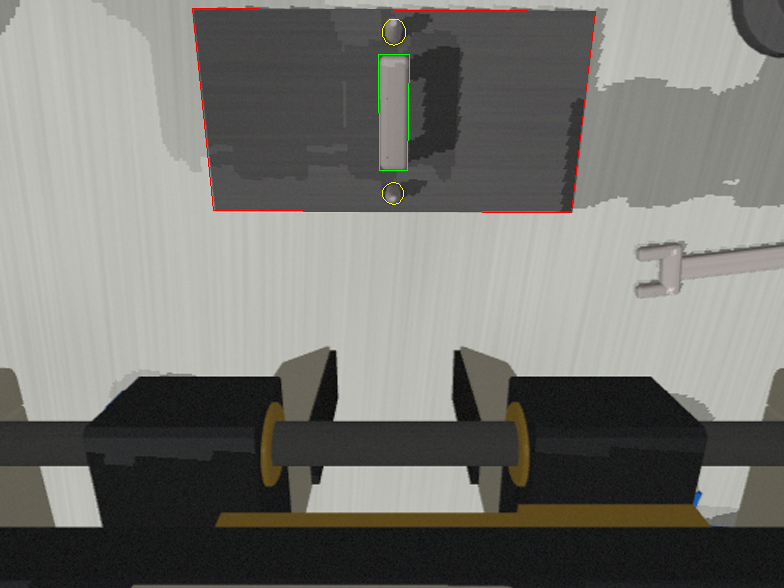

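View pics/s13.png

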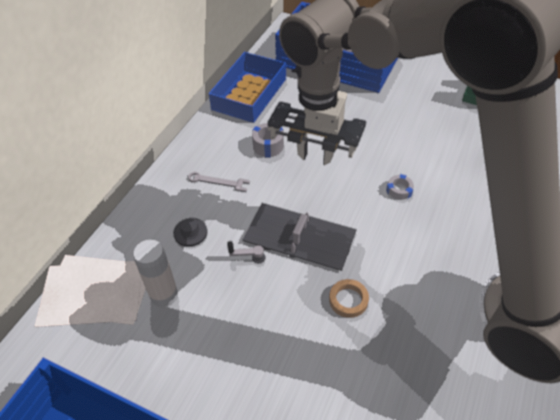

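```bash
python3 plan.py .6482 .1386 .20 3.60 17
```

```text
[ 0.5354 -0.0631  0.2434] [-3.1347e+00 -2.5000e-03  1.6543e+00] 22.7667 [-0.26  0.41  1.56  0.    1.18 -0.34]
{"offset": [11.3, 7.6, 2.5], "rotation": [-0.0001, -0.0005, -0.1145]}, {"offset": [10.3, 8.9, 2.5], "rotation": [-0.0001, -0.0005, -0.1145]}, {"offset": [9.2, 10.0, 2.5], "rotation": [-0.0001, -0.0005, -0.1145]}, {"offset": [8.0, 11.0, 2.5], "rotation": [-0.0001, -0.0005, -0.1145]}, {"offset": [6.7, 11.8, 2.5], "rotation": [-0.0001, -0.0005, -0.1145]}, {"offset": [5.4, 12.5, 2.5], "rotation": [-0.0001, -0.0005, -0.1145]}, {"offset": [3.9, 13.0, 2.5], "rotation": [-0.0001, -0.0005, -0.1145]}, {"offset": [2.4, 13.4, 2.5], "rotation": [-0.0001, -0.0005, -0.1145]}, {"offset": [0.8, 13.6, 2.5], "rotation": [-0.0001, -0.0005, -0.1145]}, {"offset": [-0.7, 13.6, 2.5], "rotation": [-0.0001, -0.0005, -0.1145]}, {"offset": [-2.3, 13.4, 2.5], "rotation": [-0.0001, -0.0005, -0.1145]}, {"offset": [-3.8, 13.1, 2.5], "rotation": [-0.0001, -0.0005, -0.1145]}, {"offset": [-5.2, 12.5, 2.5], "rotation": [-0.0001, -0.0005, -0.1145]}, {"offset": [-6.6, 11.9, 2.5], "rotation": [-0.0001, -0.0005, -0.1145]}, {"offset": [-8.0, 11.0, 2.5], "rotation": [-0.0001, -0.0005, -0.1145]}, {"offset": [-9.2, 10.0, 2.5], "rotation": [-0.0001, -0.0005, -0.1145]}, {"offset": [-10.2, 8.9, 2.5], "rotation": [-0.0001, -0.0005, -0.1145]},
```

Call:
apply_moves([
  {"offset": [11, 8, 0], "rotation": [0, 0, -0.115]},
  {"offset": [10, 9, 0], "rotation": [0, 0, -0.115]},
  {"offset": [9, 10, 0], "rotation": [0, 0, -0.115]},
  {"offset": [8, 11, 0], "rotation": [0, 0, -0.115]},
  {"offset": [7, 12, 0], "rotation": [0, 0, -0.115]},
  {"offset": [5, 12.5, 0], "rotation": [0, 0, -0.115]},
  {"offset": [4, 13, 0], "rotation": [0, 0, -0.115]},
  {"offset": [2, 13, 0], "rotation": [0, 0, -0.115]},
  {"offset": [1, 13.5, 0], "rotation": [0, 0, -0.115]},
  {"offset": [-1, 13.5, 0], "rotation": [0, 0, -0.115]},
  {"offset": [-2, 13.5, 0], "rotation": [0, 0, -0.115]},
])

```text
time: 23.68
tool_pos: [0.5995, 0.0871, 0.2275]
tool_rot: [-3.141, -0.039, 2.992]
contact_force: [-0.3, 0.6, -0.4]
opening: 0.0416
```

```bash
python3 plan.py .6482 .1386 .20 3.60 8
```

```text
[0.5995 0.0871 0.2275] [-3.1415 -0.0388  2.9916] 23.6833 [ 0.02  0.56  1.36  0.01  1.26 -1.41]
{"offset": [-5.2, 7.3, 3.2], "rotation": [0.0015, -0.0047, -0.076]}, {"offset": [-5.7, 6.9, 3.2], "rotation": [0.0015, -0.0047, -0.076]}, {"offset": [-6.2, 6.4, 3.3], "rotation": [0.0015, -0.0047, -0.076]}, {"offset": [-6.7, 5.9, 3.3], "rotation": [0.0015, -0.0047, -0.076]}, {"offset": [-7.1, 5.4, 3.3], "rotation": [0.0015, -0.0047, -0.076]}, {"offset": [-7.4, 4.9, 3.3], "rotation": [0.0015, -0.0047, -0.076]}, {"offset": [-7.8, 4.3, 3.4], "rotation": [0.0015, -0.0047, -0.076]}, {"offset": [-8.1, 3.7, 3.4], "rotation": [0.0015, -0.0047, -0.076]},
```

Call:
apply_moves([
  {"offset": [-5, 7, 3], "rotation": [0.001, -0.005, -0.076]},
  {"offset": [-6, 7, 3], "rotation": [0.001, -0.005, -0.076]},
  {"offset": [-6, 6, 3], "rotation": [0.001, -0.005, -0.076]},
  {"offset": [-7, 6, 3], "rotation": [0.001, -0.005, -0.076]},
  {"offset": [-7, 5, 3], "rotation": [0.001, -0.005, -0.076]},
  {"offset": [-7, 5, 3], "rotation": [0.001, -0.005, -0.076]},
  {"offset": [-8, 4, 3], "rotation": [0.001, -0.005, -0.076]},
  {"offset": [-8, 4, 3], "rotation": [0.001, -0.005, -0.076]},
  {"offset": [0, 0, 0], "rotation": [0, 0, 0]},
])

```text
time: 24.43
tool_pos: [0.6402, 0.1581, 0.1863]
tool_rot: [3.126, -0.018, -2.627]
contact_force: [-1.0, -0.2, -0.4]
opening: 0.0414
```

```bash
python3 plan.py .6482 .1386 .14 3.60 4; python3 - <<'E'
from h import *
s=observe(); c=world(read_camera('wrist'),s); save(c,'w14')
for q in ('clamp_knob','clamp_pivot'): print(q,tip_of(q,c)[:1])
for n in ('scene','side'):
    c=read_camera(n); print(n,tip_of('clamp_knob',c)[:1])
E
```

```text
[0.6402 0.1581 0.1863] [ 3.1263 -0.0181 -2.6266] 24.4333 [ 0.12  0.69  1.24  0.01  1.24 -1.97]
{"offset": [0.4, -5.4, 11.5], "rotation": [0.0037, -0.0046, 0.0141]}, {"offset": [0.4, -5.4, 11.5], "rotation": [0.0037, -0.0046, 0.0141]}, {"offset": [0.4, -5.3, 11.5], "rotation": [0.0037, -0.0046, 0.0141]}, {"offset": [0.4, -5.3, 11.6], "rotation": [0.0037, -0.0046, 0.0141]}, 
clamp_knob [{'location': [0.6488, 0.1403, 0.0446], 'score': 0.72}]
clamp_pivot [{'location': [0.5921, 0.1104, 0.0229], 'score': 0.74}]
scene []
side [{'location': [0.6469, 0.1392, 0.0443], 'score': 0.54}]
```

View pics/w14.png

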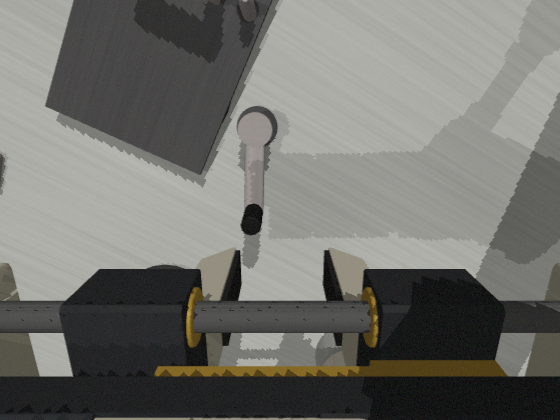

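Call:
apply_moves([
  {"offset": [0, -5.4, 11], "rotation": [0.004, -0.005, 0.014]},
  {"offset": [0, -5.4, 11], "rotation": [0.004, -0.005, 0.014]},
  {"offset": [0, -5, 11], "rotation": [0.004, -0.005, 0.014]},
  {"offset": [0, -5, 11], "rotation": [0.003, -0.004, 0.014]},
  {"offset": [0, 0, 0], "rotation": [0, 0, 0]},
])

```text
time: 25.2
tool_pos: [0.6513, 0.1348, 0.1468]
tool_rot: [-3.137, 0.01, -2.698]
contact_force: [0.2, -0.2, -0.4]
opening: 0.0412
```

```bash
python3 plan.py .648 .139 .106 3.60 4
```

```text
[0.6513 0.1348 0.1468] [-3.1369  0.0098 -2.6976] 25.2 [ 0.09  0.72  1.29 -0.    1.12 -1.92]
{"offset": [0.4, 1.3, 10.2], "rotation": [-0.0012, 0.0024, -0.0036]}, {"offset": [0.4, 1.3, 10.2], "rotation": [-0.0012, 0.0024, -0.0036]}, {"offset": [0.3, 1.3, 10.2], "rotation": [-0.0012, 0.0024, -0.0036]}, {"offset": [0.3, 1.3, 10.2], "rotation": [-0.0012, 0.0024, -0.0036]},
```

Call:
apply_moves([
  {"offset": [0.5, 1.3, 9], "rotation": [-0.001, 0.002, -0.003]},
  {"offset": [0.5, 1.3, 10], "rotation": [-0.001, 0.002, -0.003]},
  {"offset": [0.5, 1.3, 10], "rotation": [-0.001, 0.002, -0.003]},
  {"offset": [0, 1, 6], "rotation": [-0.001, 0.002, -0.003]},
  {"offset": [0, 0, 0], "rotation": [0, 0, 0]},
])

```text
time: 25.62
tool_pos: [0.648, 0.1388, 0.1106]
tool_rot: [-3.141, 0.003, -2.685]
contact_force: [-0.8, 0.5, 0.1]
opening: 0.0412
```

```bash
python3 plan.py .648 .139 .106 3.60 1;python3 - <<'E'
from h import *
c=read_camera('wrist'); save(c,'w15')
E
```

```text
[0.648  0.1388 0.1106] [-3.1410e+00  2.8000e-03 -2.6853e+00] 25.6167 [ 0.1   0.76  1.32  0.    1.06 -1.93]
{"offset": [-0.0, 0.2, 4.6], "rotation": [-0.0006, 0.0028, -0.0021]},
```

View pics/w15.png

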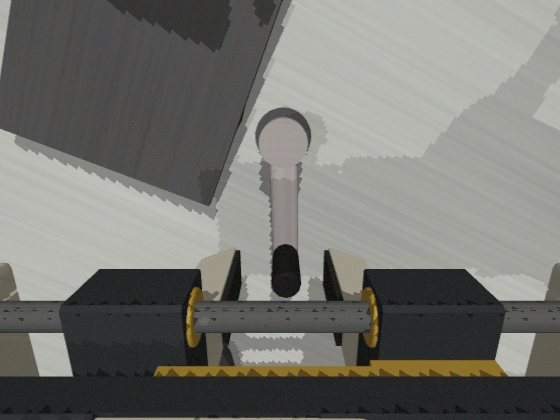

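Call:
apply_moves([
  {"offset": [0, 0, 3], "rotation": [0, 0.002, 0]},
  {"offset": [0, 0, 2], "rotation": [0, 0, 0]},
  {"offset": [0, 0, 0], "rotation": [0, 0, 0]},
  {"offset": [0, 0, 0], "rotation": [0, 0, 0]},
  {"offset": [0, 0, 0], "rotation": [0, 0, 0]},
], grip=0.78, grip_force=5)

```text
time: 26.08
tool_pos: [0.6489, 0.1394, 0.1068]
tool_rot: [-3.14, 0.003, -2.685]
contact_force: [-0.9, -0.8, -0.3]
opening: 0.0208
```

Call:
apply_moves([
  {"offset": [0.3, -6, 0], "rotation": [0, 0, 0.1]},
  {"offset": [0.3, -6, 0], "rotation": [0, 0, 0.1]},
  {"offset": [0.3, -6, 0], "rotation": [0, 0, 0.1]},
  {"offset": [0.3, -6, 0], "rotation": [0, 0, 0.1]},
])

```text
time: 26.42
tool_pos: [0.6546, 0.1177, 0.1075]
tool_rot: [3.14, 0.003, -3.097]
contact_force: [-1.2, 1.5, -1.5]
opening: 0.02
```

```bash
cat > arc.py <<'E'
from h import *
s=observe(); p=s['tool_pos']; d=p[:2]-[.5945,.1119]; th=np.arctan2(d[1],d[0]); yaw=s['tool_rot'][2]
print(np.round(p,4),np.round(s['tool_rot'],3),'r',np.hypot(*d),'th',th,'clamp~',th-.073+np.pi/2,'yaw-th-pi',(yaw-th-np.pi+np.pi)%(2*np.pi)-np.pi,np.round(s['contact_force'],1),s['opening'],s['time'],np.round(s['qpos'],2))
E
python3 arc.py
```

```text
[0.6546 0.1177 0.1075] [ 3.140e+00  3.000e-03 -3.097e+00] r 0.06042176725301577 th 0.0963075505073439 clamp~ 1.5941038773022405 yaw-th-pi -0.05156190002383898 [-1.2  1.5 -1.5] 0.019978728400212187 26.4167 [ 0.06  0.77  1.32  0.    1.05 -1.55]
```

Call:
apply_moves([
  {"offset": [0.3, -6, 0.3], "rotation": [0, 0, 0.09]},
  {"offset": [0.3, -6, 0.3], "rotation": [0, 0, 0.09]},
  {"offset": [0.3, -6, 0], "rotation": [0, 0, 0.09]},
  {"offset": [0.3, -6, 0], "rotation": [0, 0, 0.1]},
  {"offset": [0.3, -6, 0], "rotation": [0, 0, 0.1]},
  {"offset": [0.3, -6, 0], "rotation": [0, 0, 0.1]},
])

```text
time: 26.92
tool_pos: [0.647, 0.0829, 0.1082]
tool_rot: [3.134, 0.004, 2.587]
contact_force: [0.7, -0.1, -0.1]
opening: 0.0202
```

```bash
python3 arc.py
```

```text
[0.647  0.0829 0.1082] [3.134 0.004 2.587] r 0.059945443857215217 th -0.5047543548115158 clamp~ 0.9930419719833808 yaw-th-pi -0.050188022627454476 [ 0.7 -0.1 -0.1] 0.02016268348634098 26.9167 [ 0.01  0.75  1.36  0.    1.03 -1.01]
```

Call:
apply_moves([
  {"offset": [0.3, -6, 0.5], "rotation": [0.001, 0.001, 0.09]},
  {"offset": [0.3, -6, 0.5], "rotation": [0.001, 0.001, 0.09]},
  {"offset": [0.3, -6, 0.5], "rotation": [0.001, 0.001, 0.09]},
  {"offset": [0.3, -6, 0], "rotation": [0.001, 0, 0.1]},
  {"offset": [0.3, -6, 0], "rotation": [0.001, 0, 0.1]},
  {"offset": [0.3, -6, 0], "rotation": [0, 0, 0.1]},
  {"offset": [0.3, -6, 0], "rotation": [0, 0, 0.1]},
])

```text
time: 27.5
tool_pos: [0.6163, 0.056, 0.1094]
tool_rot: [3.13, -0.0, 1.881]
contact_force: [0.6, 0.7, -1.3]
opening: 0.0203
```

```bash
python3 arc.py
```

```text
[0.6163 0.056  0.1094] [ 3.13  -0.     1.881] r 0.05998487527251295 th -1.1979602242861942 clamp~ 0.2998361025087024 yaw-th-pi -0.06308429485183309 [ 0.6  0.7 -1.3] 0.020335996455985456 27.5 [-0.03  0.69  1.47  0.01  0.97 -0.35]
```

Call:
apply_moves([
  {"offset": [0.2, -5, 0.5], "rotation": [0.003, 0, 0.06]},
  {"offset": [0.2, -5, 0.5], "rotation": [0.003, 0, 0.07]},
  {"offset": [0.2, -4, 0.5], "rotation": [0.003, 0, 0.06]},
  {"offset": [0, -3, 0], "rotation": [0, 0, 0.03]},
])

```text
time: 27.83
tool_pos: [0.6006, 0.0518, 0.1098]
tool_rot: [3.133, -0.001, 1.644]
contact_force: [0.9, -0.7, -0.4]
opening: 0.0204
```

```bash
python3 arc.py
```

```text
[0.6006 0.0518 0.1098] [ 3.133e+00 -1.000e-03  1.644e+00] r 0.06035880795177053 th -1.470144252920508 clamp~ 0.027652073874388616 yaw-th-pi -0.027694257712647108 [ 0.9 -0.7 -0.4] 0.020386168904549116 27.8333 [-0.04  0.67  1.52  0.    0.94 -0.12]
```

Call:
apply_moves([
  {"offset": [0, -3, 0], "rotation": [0.002, 0, 0]},
  {"offset": [0, -2.5, 0], "rotation": [0.002, 0, 0]},
  {"offset": [0, -2, 0], "rotation": [0, 0, 0]},
])

```text
time: 28.08
tool_pos: [0.5947, 0.051, 0.111]
tool_rot: [3.131, -0.0, 1.644]
contact_force: [10.6, 1.1, -7.6]
opening: 0.0205
```

```bash
python3 arc.py
```

```text
[0.5947 0.051  0.111 ] [ 3.131 -0.     1.644] r 0.06085494440518184 th -1.5679921413850768 clamp~ -0.0701958145901802 yaw-th-pi 0.07026768518332327 [10.6  1.1 -7.6] 0.020481049233574532 28.0833 [-0.04  0.66  1.54  0.    0.93 -0.12]
```

Call:
apply_moves([
  {"offset": [0, 2, 0], "rotation": [0, 0, 0]},
  {"offset": [0, 2, 0], "rotation": [0, 0, 0]},
  {"offset": [0, 0, 0], "rotation": [0, 0, 0]},
  {"offset": [0, 0, 0], "rotation": [0, 0, 0]},
], grip=0.6)

```text
time: 28.42
tool_pos: [0.5988, 0.0515, 0.1114]
tool_rot: [3.131, -0.0, 1.647]
contact_force: [-0.1, -0.8, -0.0]
opening: 0.0361
```

Call:
apply_moves([
  {"offset": [0, 0, -10], "rotation": [0.005, 0, 0]},
  {"offset": [0, 0, -25], "rotation": [0.004, 0, 0]},
  {"offset": [0, 0, -40], "rotation": [0, 0, 0]},
  {"offset": [-30, 0, -40], "rotation": [0, 0, 0]},
  {"offset": [-35, -20, -20], "rotation": [0, 0, 0]},
  {"offset": [-35, -20, 0], "rotation": [0, 0, 0]},
  {"offset": [-20, -20, 0], "rotation": [0, 0, 0]},
  {"offset": [0, 0, 0], "rotation": [0, 0, 0]},
])

```text
time: 29.08
tool_pos: [0.5461, -0.0703, 0.2456]
tool_rot: [-3.136, 0.001, 1.655]
contact_force: [0.9, -0.0, 0.4]
opening: 0.0371
```

```bash
python3 - <<'E'
from plate import *
s=observe(); print(s['tool_pos'],s['tool_rot'],s['contact_force'],s['time'])
c=world(read_camera('wrist'),s)
ov(c,(.5309,.022),.073,.008,'w16')
print(tip_of('clamp_knob',c)[:1])
for n in ('scene','side'):
    c=read_camera(n); save(c,n+'16'); print(n,tip_of('clamp_knob',c)[:1])
E
```

```text
[ 0.54613741 -0.07027727  0.24561225] [-3.13565144e+00  1.43220545e-03  1.65540311e+00] [ 0.92430532 -0.03681523  0.41245557] 29.0833
[{'location': [0.6006, 0.053, 0.0459], 'score': 0.79}]
scene [{'location': [0.6008, 0.052, 0.0484], 'score': 0.87}]
side [{'location': [0.5993, 0.0522, 0.0458], 'score': 0.65}]
```

View pics/w16.png

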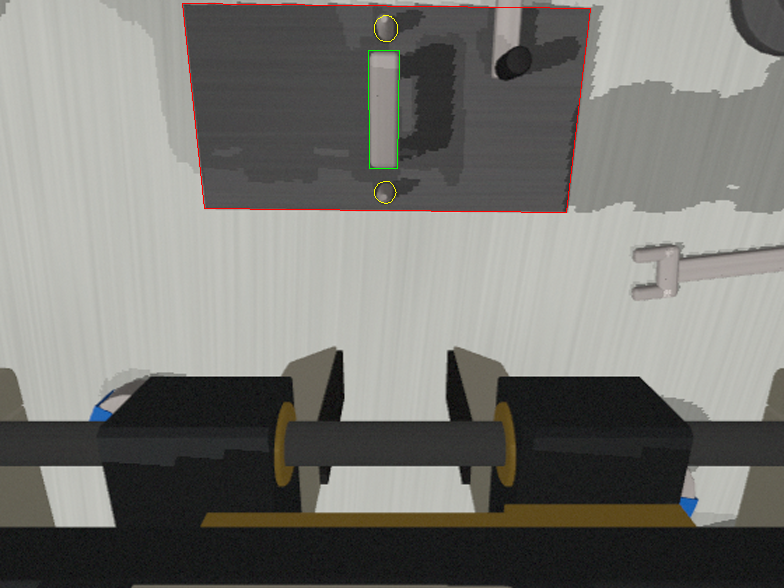

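View pics/side16.png

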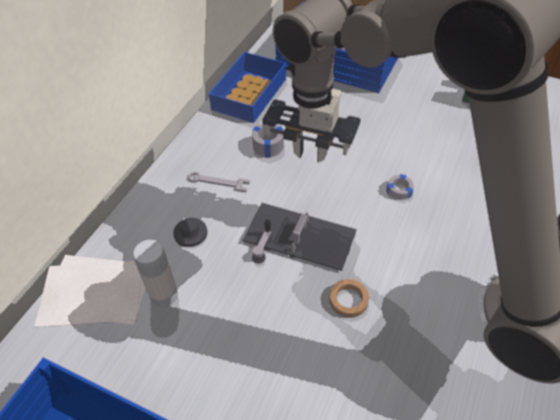

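The plate overlay matches to the pixel, the knob (513,62) is at its stop and the robot is clear, so I'm handing in.

```bash
python3 -c "
from cell import *
print(hand_in()); print(observe()['time'])"
```

```text
the job is handed in; nothing more can be done
None
the job is handed in; nothing more can be done
```

I loaded the jig and handed it in at about 29 s of the 72 s allowed. The interface gives no verdict.

- **Gaskets:** I slid both flat along the bench in the gripper and let go on their pads. In the wrist picture taken before the plate went on, the model outlines put both within about 1–2 mm of centre, with the oval lined up. The plate now hides the gaskets, so I couldn't check them again.
- **Cover plate:** I lowered it in small steps over the two pins and released it. At release the gripper height put its underside about 8 mm up. Pictures taken after release and again at the end match the model of the plate resting on both gaskets, to about a pixel.
- **Clamp:** I swung the knob round until it met the stop at about 10 N, then backed off. Three camera readings put the knob within about 2 mm of where it should be at the stop, roughly 0.02 rad off.
- **Other things on the bench:** nothing shows as moved in the last side picture. I compared it only by eye and didn't re-measure their positions.
- **Readings that disagreed:** after the plate met the gaskets, the wrist force still read as if the robot carried its weight. A further small push read +8 N, and I took that as the sign it was seated. The object finder also returned nothing on several calls; I used the other cameras or my own image measurements there.

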